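# Restock the notched carton rack and hang up the tote

### The job

Put the delivery away: stand every carton on the bench in the notched rack with the carton at its left end, and every tin with the tin at its right end, upright on the rack's floor, side by side and square across it. To make room, lift each of the two stops out of its notches and drop it into the notches that leave just enough places for its row, seated fully home with the whole row between it and its own end board. Hang the empty tote by its handle across both prongs of the double hook, and leave the tape, hammer and mug alone.

Things in the scene. Friction and masses are not known exactly. Their poses are not given: they have to be found in the camera images.
- rack: A fixed bench-top stock rack, 100 mm (its x) by 439 mm (its y): plywood floor 8 mm thick, two end boards (top 70 mm above the bench), two steel rails along y, inner faces at x = +-36 mm, 6 mm thick, tops 42 mm above the bench. Origin at the middle of the underside, on the bench; z up. The cartons' row starts at the left (+y) end, the tins' row at the right (-y) end.
- rack_left (a point): Middle of the left end board's inner face, on the rack's floor (rack's x = 0, y = +209.5 mm, 8 mm above the bench). The right end board's inner face is at y = -209.5 mm. A stop in the k-th notches from an end leaves room for k cartons or tins there, broad faces together, 60 mm side across the rack.
- rack_notch1 (a point): The first notch from the left, mid-way between the rails on the rack's floor (rack's y = +161 mm). Each rail has eight notches in its top edge, opposite those of the other rail, 11 mm wide, 15 mm deep, 46 mm apart: rack's y = +161, +115, +69, +23, -23, -69, -115, -161 mm. These are where the middle of a seated stop's plate comes.
- stop_l: The left stop of the rack: a loose steel bookend plate, 60 mm wide (its x), 72 mm tall, 5 mm thick, with an ear at each side (96 mm over both, 21 to 34 mm above its underside) and a 31.5 mm foot. Origin under the plate's mid-plane, on its underside; y points to the stock it holds, the foot to -y; z up. Seated, the foot is on the rack's floor, the ears in a pair of notches. Raise it 20 mm to clear the rails. 0.25 kg.
- stop_l_grip (a point): The black grip block on top of the left stop, 30 mm (x) by 20 mm (y) by 40 mm tall, on the foot's side of the plate (stop's y = -17.5 to +2.5 mm, 70 to 110 mm above its underside). The point is on the block's upright centre line, 18 mm below its top, 92 mm above the stop's underside, 7.5 mm behind the plate's mid-plane. Axes as the stop's.
- stop_r: The right stop of the rack: a loose steel bookend plate, 60 mm wide (its x), 72 mm tall, 5 mm thick, with an ear at each side (96 mm over both, 21 to 34 mm above its underside) and a 31.5 mm foot. Origin under the plate's mid-plane, on its underside; y points to the stock it holds, the foot to -y; z up. Seated, the foot is on the rack's floor, the ears in a pair of notches. Raise it 20 mm to clear the rails. 0.25 kg.
- stop_r_grip (a point): The black grip block on top of the right stop, 30 mm (x) by 20 mm (y) by 40 mm tall, on the foot's side of the plate (stop's y = -17.5 to +2.5 mm, 70 to 110 mm above its underside). The point is on the block's upright centre line, 18 mm below its top, 92 mm above the stop's underside, 7.5 mm behind the plate's mid-plane. Axes as the stop's.
- carton_0_mid (a point): The carton already in the rack, at its left end. A closed plain cardboard carton, upright, 60 mm (its x) by 40 mm (its y) by 80 mm tall. The point is its centre, 40 mm above its underside; z is up.
- tin_0_mid (a point): The tin already in the rack, at its right end. A closed rectangular steel tin with a paper band, upright: body 60 mm (its x) by 40 mm (its y) by 68 mm tall, a round black screw cap 28 mm across on top, 80 mm tall in all. The point is on its upright centre line, 40 mm above its underside; z is up.
- carton_1_mid (a point): A carton waiting on the bench; may be absent. A closed plain cardboard carton, upright, 60 mm (its x) by 40 mm (its y) by 80 mm tall. The point is its centre, 40 mm above its underside; z is up.
- carton_2_mid (a point): A carton waiting on the bench; may be absent. A closed plain cardboard carton, upright, 60 mm (its x) by 40 mm (its y) by 80 mm tall. The point is its centre, 40 mm above its underside; z is up.
- carton_3_mid (a point): A carton waiting on the bench; may be absent. A closed plain cardboard carton, upright, 60 mm (its x) by 40 mm (its y) by 80 mm tall. The point is its centre, 40 mm above its underside; z is up.
- tin_1_mid (a point): A tin waiting on the bench; may be absent. A closed rectangular steel tin with a paper band, upright: body 60 mm (its x) by 40 mm (its y) by 68 mm tall, a round black screw cap 28 mm across on top, 80 mm tall in all. The point is on its upright centre line, 40 mm above its underside; z is up.
- tin_2_mid (a point): A tin waiting on the bench; may be absent. A closed rectangular steel tin with a paper band, upright: body 60 mm (its x) by 40 mm (its y) by 68 mm tall, a round black screw cap 28 mm across on top, 80 mm tall in all. The point is on its upright centre line, 40 mm above its underside; z is up.
- tote_handle (a point): The empty plywood carry tote: an open tray 84 mm (its x) by 150 mm (its y), 55 mm tall, with a 34 mm wide post up from each end (top 141 mm above its underside) and a round wooden dowel handle, 14 mm thick, along its y between the posts (130 mm clear). The point is the middle of the dowel, 125 mm above the underside; z is up. About 0.35 kg.
- hook_seat (a point): Where the tote's handle goes on the double hook: midway between its prongs, level with their upper side at the low, level part, 169 mm above the bench. x points from the prong tips back to the post, z up. A hung handle lies along y over both prongs, its middle 7 mm above this point.
- hook: The fixed steel hook stand: base plate, square post and cross plate (top 194 mm above the bench), and two round prongs, 8 mm thick, at y = +-34 mm, reaching 98 mm out from the cross plate towards -x. They are lowest 60 to 84 mm out and rise 20 mm to the tips. Origin on the bench under the cross plate's front; axes as the seat's.
- tape_roll: Bystander: a thick roll of packing tape lying flat, 100 mm across, 48 mm tall; origin at the middle of its underside. Leave alone.
- hammer: Bystander: a hammer lying on the bench. Leave alone.
- mug: Bystander: a white mug, about 80 mm across and 90 mm tall; origin at the middle of its underside. Leave alone.
Things that resemble listed ones, but are neither listed nor needed, are in the scene too. What is shaped like the part that bears carton_1_mid but blue is not meant.

How it is judged:
By the outcome, as a careful person would: the job done as asked, in the order asked, and still so for the second after the job is handed in, with the robot touching nothing.
Of carton_1, carton_2, carton_3 only 2 to 3 are there at a start; the rules pass over those that are not, and their reading is None.
Of tin_1, tin_2 only 1 to 2 are there at a start; the rules pass over those that are not, and their reading is None.
At some moment in a run one of carton_1, carton_2, carton_3, tin_1, tin_2 may be knocked a few centimetres aside while the robot is not near it.
It also fails if it takes over 200 s, if anything falls off the work surface, if the arm or the gripper's body presses on something with over 40 N, if the wrist force passes 120 N, or if a joint passes its speed limit or range.

### The arm

A 6-joint arm with a two-finger parallel gripper is mounted at the origin on the work surface. World frame = base frame: x ahead of the robot, y to its left, z up, the work surface at z = 0. Lengths are in m, angles in rad, forces in N, time in s.
With the tool pointing down it reaches from about 0.35 to 0.775 m from the base axis. Payload 5.5 kg.
Tool frame: the origin (TCP) lies at the very end of the fingers, on their centre line; the grasp point (between the pads) lies 19 mm behind it; z points along the fingers, y is the direction in which the jaws open and shut (so a half turn about z gives the same grasp; the last joint's range is limited). The gripper opens to 85 mm and grips with 20 to 120 N. Pads are 22 mm wide; open, the fingers measure 114 mm over their backs; the gripper's body (76 mm by 85 mm) begins 54 mm behind the grasp point. The pads swing forward as they close: fully open they stand 13 mm farther back than shut.
Start: joints at [-1.339, 0.313, 0.046, 1.304, 0, 1.431], TCP at [0.209, -0.536, 0.231] pointing down, gripper open.
Joint ranges: [-2.76, 2.76], [-0.86, 1.69], [-1.03, 1.26], [-2.2, 2.34], [-1.47, 1.5], [-3.14, 3.14]. Speed limits (rad/s): [2.57, 2.57, 3.14, 3.14, 3.14, 3.14].

### API

Orientations are given as a unit quaternion [w, x, y, z].
In Python, from workcell import env gives the robot as it stands. The module is installed in compiled form; this text tells all that it offers.
- The arm moves only by the shell command python3 -m pendant 'ROWS' [FORCE]. ROWS is JSON, a list of rows, each an object with "fingers": the finger opening in mm, from 0 to 85.4; "delta_pos": the shift along the tool's x, y, z in mm, a list of three; "angular": the turn, a rotation vector about the tool's x, y, z in rad, a list of three. In form: [{"fingers": fingers, "delta_pos": [x, y, z], "angular": [ax, ay, az]}, ...]. A call has 1 to 12 rows; each row shifts and turns the commanded pose from where the row before left it, along the tool's axes as they then stand; what a row does not reach is not made up. A row lasts 1/10 s, in which the tool goes at most 50 mm and 8.59 degrees, less where a joint would pass 70% of its speed; a pose out of reach is approached as far as the arm can. A call is refused whole if a number of a shift passes 50 or a number of a turn 0.15, either way. A call with a gripper value outside its range is refused whole. The fingers move at their own pace and stop on an object; FORCE is the grip in N (left out, the last holds). Time passes only in rows, so rows that do not move let the fingers close. It gives the time, the measured TCP pose, the force and the opening at its end, in the units of the state.
- env.get_state(): the state, without advancing time (a new reading comes with each control period).
- env.read_camera(name): name is "scene" or "top"; returns the picture (384x512x3 uint8, blue, green, red); there is no depth.
- env.camera_params(name): a dict with "fx", "fy", "cx", "cy" (pixels), "view" (4x4, takes a point from world to camera coordinates). Camera axes: x right, y up, looking along -z (the intrinsics and any distortion apply to the point x, -y, -z); pixel columns grow to the right and rows downward; lengths in m; the calibration is good to about 2 mm. A picture is of the moment at which its call begins. camera_params takes no time and is no camera call.
- env.hand_in(): hands the job in, once; it reports no verdict.
The state is a dict: "clock": time; "joint_pos": joint angles; "qvel": joint speeds; "tau": joint torques, N m; "tcp_pos": TCP position; "orientation": TCP orientation; "wrist_force": force on the tool from outside, world axes, zero at the start; "ft_torque": the same for the moment, N m; "finger_gap": finger opening in m.
Only numpy, scipy, OpenCV 4.12 (cv2) and the standard library are available. Lean on these libraries where they do the work, as an engineer would, in place of code of your own. Each camera call takes 0.05 s, during which the arm holds its last target. There are 200 camera calls.

## Working session

There is one attempt and no reset: what is moved stays moved. The work goes in short steps, Python scripts to look and compute and a shell command to move; the robot and the scene stay as the last step left them, time stands still between calls to the robot, and variables do not carry over. Pictures are saved under pics/ and viewed, about 12 in all and at most 16, crops included, and the job is handed in when it is done.

```bash
mkdir -p pics
python3 - <<'E'
from workcell import env
import cv2,numpy as np
for n in("scene","top"):
    im=env.read_camera(n); cv2.imwrite(f"pics/{n}0.png",im)
    p=env.camera_params(n); print(n,{k:(np.round(v,4).tolist()) if k=='view' else v for k,v in p.items()})
a=cv2.imread("pics/scene0.png");b=cv2.imread("pics/top0.png")
for n,i in(("scene",a),("top",b)): cv2.imwrite(f"pics/{n}0b.png",cv2.resize(i,(800,600),interpolation=cv2.INTER_CUBIC))
s=env.get_state();print(s)
E
```

```text
scene {'fx': 396.73369384324747, 'fy': 396.73369384324747, 'cx': 252.56775491734757, 'cy': 192.77118431078432, 'view': [[0.6144, 0.789, 0.0018, -0.3381], [-0.5704, 0.4427, 0.6918, 0.2461], [0.5451, -0.4261, 0.722, -1.6087], [0.0, 0.0, 0.0, 1.0]]}
top {'fx': 459.144054431989, 'fy': 459.144054431989, 'cx': 259.56668543063773, 'cy': 196.4542723450536, 'view': [[0.0288, -0.9996, -0.0073, -0.0123], [0.9945, 0.028, 0.1005, -0.5869], [-0.1003, -0.0102, 0.9949, -1.3744], [0.0, 0.0, 0.0, 1.0]]}
{'clock': 0.1, 'joint_pos': array([-1.33860899e+00,  3.13925012e-01,  4.51237197e-02,  1.30362607e+00,
       -5.58073492e-06,  1.43120482e+00]), 'qvel': array([ 0.00107547, -0.00054073,  0.00233191,  0.00029047,  0.00192176,
       -0.0008764 ]), 'tau': array([ 1.90896426e-03, -4.81726098e+01,  2.99243546e+01,  1.28018091e-02,
       -1.14571258e-04, -3.76708840e-06]), 'tcp_pos': array([ 0.20877128, -0.53527626,  0.23051095]), 'orientation': array([-8.14516515e-04,  9.82771929e-01,  1.84820647e-01, -4.05307412e-05]), 'wrist_force': array([-0.63655431,  0.61379455,  1.45289383]), 'ft_torque': array([ 0.02363933, -0.01665995, -0.00132724]), 'finger_gap': 0.08565983883163318}
```

View pics/scene0b.png

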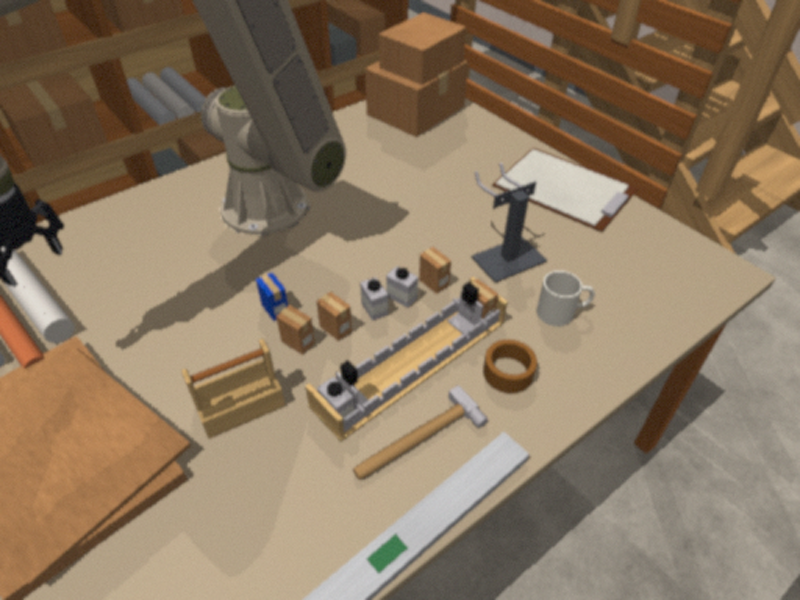

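View pics/top0b.png

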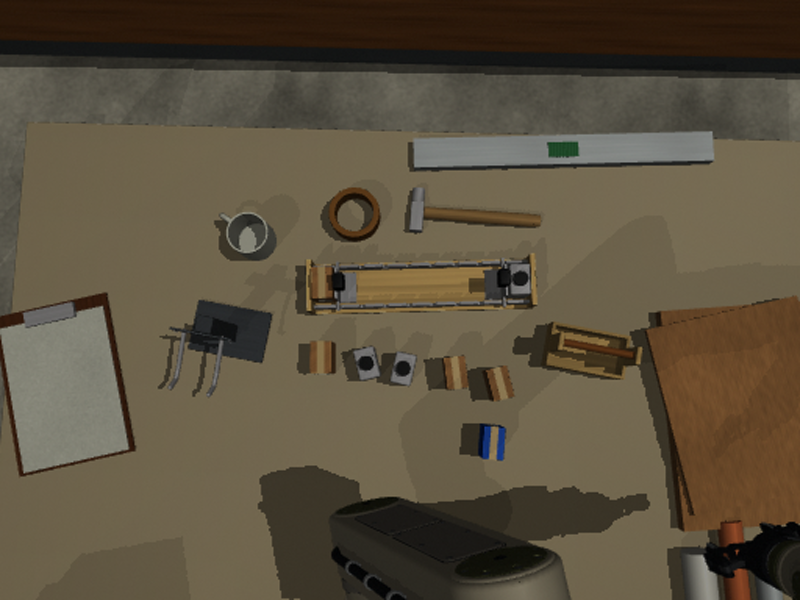

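```bash
cat > h.py <<'E'
import numpy as np, cv2
from workcell import env
def proj(n,P):
    p=env.camera_params(n);V=np.array(p['view']);P=np.atleast_2d(P)
    c=P@V[:3,:3].T+V[:3,3];c=c*[1,-1,-1]
    return np.c_[p['fx']*c[:,0]/c[:,2]+p['cx'],p['fy']*c[:,1]/c[:,2]+p['cy']]
def ray(n,uv,z):
    p=env.camera_params(n);V=np.array(p['view']);R=V[:3,:3];o=-R.T@V[:3,3]
    d=R.T@np.array([(uv[0]-p['cx'])/p['fx'],-(uv[1]-p['cy'])/p['fy'],-1])
    return o+d*(z-o[2])/d[2]
def crop(im,x0,y0,x1,y1,s,f,step=10):
    c=cv2.resize(im[y0:y1,x0:x1],None,fx=s,fy=s,interpolation=cv2.INTER_CUBIC)
    for x in range(-(-x0//step)*step,x1,step): cv2.line(c,(int((x-x0+.5)*s),0),(int((x-x0+.5)*s),6),(0,255,255),1);cv2.putText(c,str(x),(int((x-x0+.5)*s)+2,14),0,.35,(0,255,255),1)
    for y in range(-(-y0//step)*step,y1,step): cv2.line(c,(0,int((y-y0+.5)*s)),(6,int((y-y0+.5)*s)),(0,255,255),1);cv2.putText(c,str(y),(8,int((y-y0+.5)*s)+4),0,.35,(0,255,255),1)
    cv2.imwrite("pics/"+f,c)
E
python3 - <<'E'
from h import *
crop(cv2.imread("pics/top0.png"),190,160,350,280,5,"t1.png")
crop(cv2.imread("pics/scene0.png"),160,150,332,280,4.6,"s1.png")
for uv in [(320,357),(366,363),(403,368),(455,372),(499,382)]: print(ray("top",np.array(uv)/1.5625,.08).round(3))
E
```

```text
[0.483 0.162 0.08 ]
[0.474 0.075 0.08 ]
[0.467 0.005 0.08 ]
[ 0.462 -0.092  0.08 ]
[ 0.446 -0.174  0.08 ]
```

View pics/t1.png

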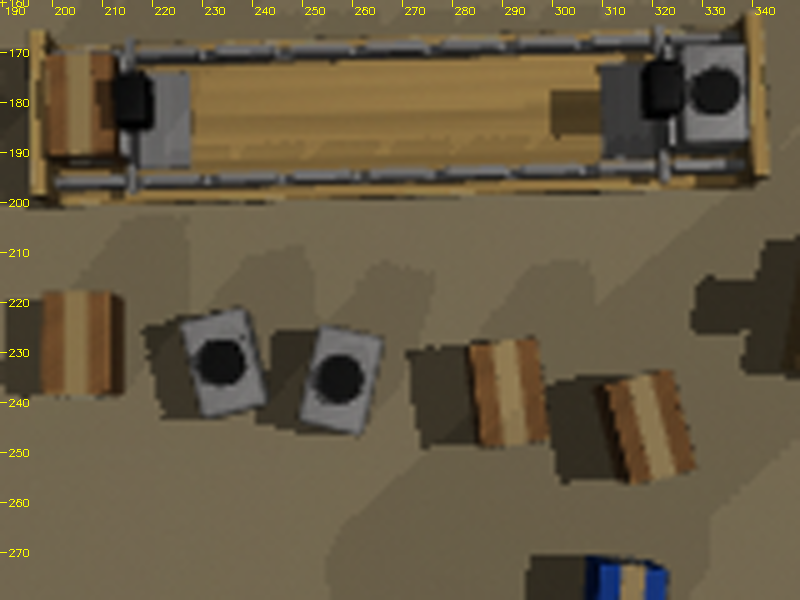

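View pics/s1.png

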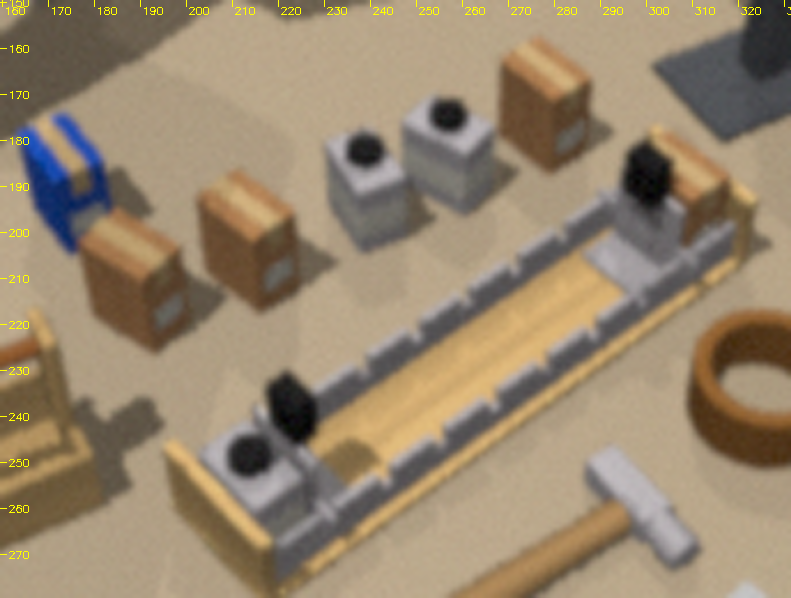

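```bash
cat >> h.py <<'E'
T=lambda X,Y:(X/5+189.5,Y/5+159.5)
E
python3 - <<'E'
from h import *
p=env.camera_params('top');V=np.array(p['view']);print('cam',-V[:3,:3].T@V[:3,3])
L=ray('top',T(131,116),.042);R=ray('top',T(662,101.5),.042)
print(L,R,np.linalg.norm(L-R)); d=(L-R)[:2];yaw=np.arctan2(-d[0],d[1]);print('c',(L+R)/2,np.degrees(yaw))
from math import cos,sin
def box(corners,z): # order around
    q=np.array([ray('top',T(*c),z)[:2] for c in corners])
    e=np.linalg.norm(np.roll(q,-1,0)-q,axis=1)*1000
    a=(q[1]+q[2]-q[0]-q[3]); b=(q[0]+q[1]-q[2]-q[3]) # a: along right, b: up
    return q.mean(0).round(4),e.round(0),np.degrees(np.arctan2(b[1],b[0])).round(1),np.degrees(np.arctan2(-a[1],-a[0])-np.pi/2).round(1)
# order: bottom-left, top... use TL,TR,BR,BL -> q0=TL,q1=TR
B={'c1':([(46,292),(110,292),(110,394),(42,394)],.08),
'c2':([(470,344),(536,337),(547,442),(482,448)],.08),
'c3':([(607,384),(671,370),(694,466),(630,484)],.08),
't1':([(183,324),(239,309),(264,401),(208,417)],.068),
't2':([(318,325),(383,337),(363,434),(301,420)],.068),
'c0':([(49,55),(112,52),(117,153),(51,154)],.088),
't0':([(684,46),(746,43),(749,142),(687,144)],.076)}
for k,(c,z) in B.items(): print(k,*box(c,z))
for k,(X,Y),z in[('t1cap',(221,362),.08),('t2cap',(339,380),.08),('t0cap',(716,91),.088),('gl',(134,100),.118),('gr',(663,90),.118)]: print(k,ray('top',T(X,Y),z))
E
```

```text
cam [ 0.44622192 -0.00982066  1.4262884 ]
[0.62402381 0.13890141 0.042     ] [ 0.64190512 -0.18355312  0.042     ] 0.3229499356445168
c [ 0.63296447 -0.02232586  0.042     ] 3.1740143879876443
c1 [0.4843 0.1613] [38. 60. 40. 60.] 1.2 1.6
c2 [ 0.4626 -0.092 ] [39. 61. 38. 61.] 7.6 7.3
c3 [ 0.4457 -0.175 ] [38. 57. 39. 59.] 14.2 15.6
t1 [0.4755 0.0759] [34. 56. 34. 57.] 17.1 17.1
t2 [0.468  0.0061] [39. 58. 37. 57.] -9.3 -9.9
c0 [0.6248 0.163 ] [37. 60. 39. 59.] 4.3 3.4
t0 [ 0.6427 -0.2115] [37. 59. 37. 59.] 2.5 3.9
t1cap [0.47560174 0.07656138 0.08      ]
t2cap [0.46709421 0.00723429 0.08      ]
t0cap [ 0.64250962 -0.20937646  0.088     ]
gl [0.62358441 0.12936649 0.118     ]
gr [ 0.6378437  -0.17448732  0.118     ]
```

```bash
cat >> h.py <<'E'
def tf(x,y,deg,P):
    a=np.radians(deg);P=np.atleast_2d(np.array(P,float));return np.c_[x+P[:,0]*np.cos(a)-P[:,1]*np.sin(a),y+P[:,0]*np.sin(a)+P[:,1]*np.cos(a),P[:,2]]
def wire(im,n,x,y,deg,x0,x1,y0,y1,z0,z1,s,o,col):
    P=[(a,b,c) for c in(z0,z1) for a,b in((x0,y0),(x1,y0),(x1,y1),(x0,y1))]
    q=(proj(n,tf(x,y,deg,P))+.5-o)*s
    for i,j in[(0,1),(1,2),(2,3),(3,0),(4,5),(5,6),(6,7),(7,4),(0,4),(1,5),(2,6),(3,7)]: cv2.line(im,tuple(np.int32(q[i].round())),tuple(np.int32(q[j].round())),col,1,cv2.LINE_AA)
RK=(.6330,-.0223,3.17)
E
cat > ov.py <<'E'
from h import *
I={'c1':(.4843,.1613,1.4),'c2':(.4626,-.092,7.5),'c3':(.4457,-.175,15),'t1':(.4755,.076,17),'t2':(.4675,.0065,-9.5),'c0':(.6248,.163,3.5),'t0':(.6427,-.2105,3.2)}
im=cv2.imread("pics/scene0.png");s=4.6;o=np.array([160,150])
c=cv2.resize(im[150:280,160:332],None,fx=s,fy=s,interpolation=cv2.INTER_CUBIC)
for k,(x,y,d) in I.items():
    b=.008 if k[1]=='0' else 0
    wire(c,'scene',x,y,d,-.03,.03,-.02,.02,b,b+(.08 if k[0]=='c' else .068),s,o,(0,255,0))
for sx in(-1,1): wire(c,'scene',*RK,sx*.036,sx*.042,-.2095,.2095,.008,.042,s,o,(0,0,255))
for sy in(-1,1): wire(c,'scene',*RK,-.05,.05,sy*.2095,sy*.2195,0,.07,s,o,(255,0,0))
wire(c,'scene',*tf(*RK,[0,.161,0])[0,:2],RK[2],-.015,.015,-.0175,.0025,.078,.118,s,o,(255,255,0))
wire(c,'scene',*tf(*RK,[0,-.161,0])[0,:2],RK[2],-.015,.015,-.0025,.0175,.078,.118,s,o,(255,255,0))
cv2.imwrite("pics/ov1.png",c)
E
python3 ov.py
```

```text
(no output)
```

View pics/ov1.png

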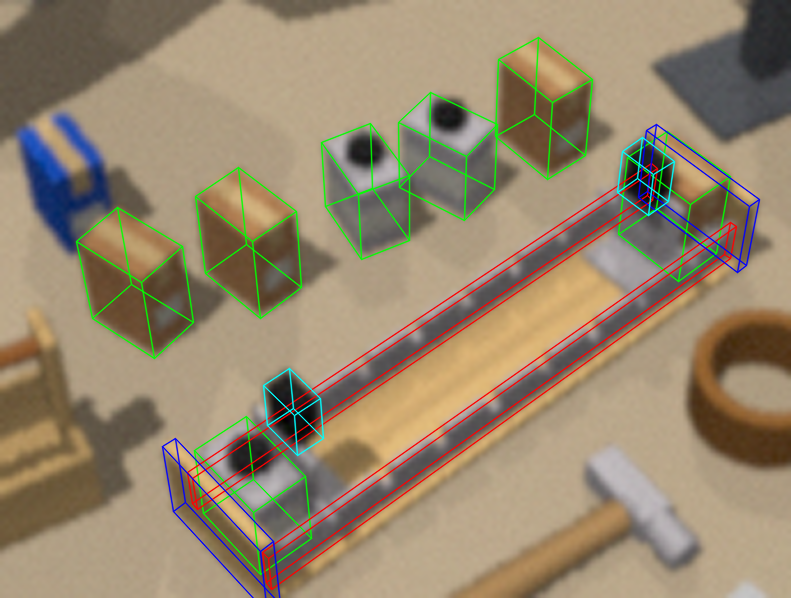

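```bash
cat >> h.py <<'E'
from scipy.spatial.transform import Rotation as Ro
def pose():
    s=env.get_state();q=s['orientation'];R=Ro.from_quat([q[1],q[2],q[3],q[0]]).as_matrix()
    return s,np.array(s['tcp_pos']),R
def plan(*tg):
    """targets (x,y,z,deg): print tool-frame shift in mm after turn az; chained"""
    s,p,R=pose();yaw=np.degrees(np.arctan2(R[1,1],R[0,1]))
    print('t %.1f tcp %s yaw %.2f tilt(mrad) %s gap %.1f F %s'%(s['clock'],(p*1000).round(1),yaw,(R[:2,2]*1000).round(1),s['finger_gap']*1e3,np.round(s['wrist_force'],1)))
    for x,y,z,d in tg:
        a=np.radians(d);Y=np.array([np.cos(a),np.sin(a)]);X=np.array([-Y[1],Y[0]])  # x = y cross z(down)
        dv=np.array([x,y,z])-p
        print('  turn az %.3f  shift %s'%(-np.radians(d-yaw),(1000*np.array([dv[:2]@X,dv[:2]@Y,-dv[2]])).round(1)))
        p=np.array([x,y,z]);yaw=d
def rk(x,y): return tf(*RK,[x,y,0])[0,:2]
E
python3 - <<'E'
from h import *
_,_,R=pose();print(R.round(2))
plan((*rk(0,-.1535),.23,3.17),(*rk(0,-.1535),.09,3.17));print(rk(0,-.1535))
E
```

```text
[[ 0.93  0.36 -0.  ]
 [ 0.36 -0.93  0.  ]
 [ 0.   -0.   -1.  ]]
t 0.1 tcp [ 208.8 -535.3  230.5] yaw -68.70 tilt(mrad) [-0.4  1.6] gap 85.7 F [-0.6  0.6  1.5]
  turn az -1.254  shift [335.2 451.9   0.5]
  turn az -0.000  shift [  0.   0. 140.]
[ 0.64148835 -0.17556512]
```

```bash
python3 -m pendant '[{"fingers":85,"delta_pos":[0,0,0],"angular":[0,0,-0.14]},{"fingers":85,"delta_pos":[0,0,0],"angular":[0,0,-0.14]},{"fingers":85,"delta_pos":[0,0,0],"angular":[0,0,-0.14]},{"fingers":85,"delta_pos":[0,0,0],"angular":[0,0,-0.14]},{"fingers":85,"delta_pos":[0,0,0],"angular":[0,0,-0.14]},{"fingers":85,"delta_pos":[0,0,0],"angular":[0,0,-0.14]},{"fingers":85,"delta_pos":[0,0,0],"angular":[0,0,-0.14]},{"fingers":85,"delta_pos":[0,0,0],"angular":[0,0,-0.14]},{"fingers":85,"delta_pos":[0,0,0],"angular":[0,0,-0.134]}]' 40
python3 -m pendant '[{"fingers":85,"delta_pos":[27,37,0],"angular":[0,0,0]},{"fingers":85,"delta_pos":[27,37,0],"angular":[0,0,0]},{"fingers":85,"delta_pos":[27,37,0],"angular":[0,0,0]},{"fingers":85,"delta_pos":[27,37,0],"angular":[0,0,0]},{"fingers":85,"delta_pos":[27,37,0],"angular":[0,0,0]},{"fingers":85,"delta_pos":[27,37,0],"angular":[0,0,0]},{"fingers":85,"delta_pos":[27,37,0],"angular":[0,0,0]},{"fingers":85,"delta_pos":[27,37,0],"angular":[0,0,0]},{"fingers":85,"delta_pos":[27,37,0],"angular":[0,0,0]},{"fingers":85,"delta_pos":[27,37,0],"angular":[0,0,0]},{"fingers":85,"delta_pos":[27,37,0],"angular":[0,0,0]},{"fingers":85,"delta_pos":[27,37,0],"angular":[0,0,0]}]'
python3 -m pendant '[{"fingers":85,"delta_pos":[0,0,0],"angular":[0,0,0]},{"fingers":85,"delta_pos":[0,0,0],"angular":[0,0,0]}]'
python3 - <<'E'
from h import *
plan((.640,-.1740,.17,3.17),(.640,-.174,.09,3.17))
im=env.read_camera('top');cv2.imwrite('pics/top1.png',im)
E
```

```text
clock: 1.0
tcp_pos: [0.2088, -0.5354, 0.2308]
orientation: [-0.0, 0.685, 0.728, 0.0]
wrist_force: [-0.1, -0.1, 0.2]
finger_gap: 0.0851
clock: 2.2
tcp_pos: [0.6355, -0.1863, 0.2308]
orientation: [-0.0, 0.687, 0.726, -0.0]
wrist_force: [0.1, -1.2, -0.0]
finger_gap: 0.085
clock: 2.4
tcp_pos: [0.6346, -0.1867, 0.2301]
orientation: [-0.001, 0.687, 0.727, -0.001]
wrist_force: [-0.7, -0.2, 0.1]
finger_gap: 0.0849
t 2.4 tcp [ 634.6 -186.7  230.1] yaw 3.29 tilt(mrad) [-2.   0.3] gap 84.9 F [-0.7 -0.2  0.1]
  turn az 0.002  shift [12.4  6.1 60.1]
  turn az -0.000  shift [ 0.  0. 80.]
```

```bash
python3 -m pendant '[{"fingers":85,"delta_pos":[12.4,6,20],"angular":[0,0,0]},{"fingers":85,"delta_pos":[0,0,40],"angular":[0,0,0]},{"fingers":85,"delta_pos":[0,0,40],"angular":[0,0,0]},{"fingers":85,"delta_pos":[0,0,25],"angular":[0,0,0]},{"fingers":85,"delta_pos":[0,0,15],"angular":[0,0,0]},{"fingers":85,"delta_pos":[0,0,0],"angular":[0,0,0]},{"fingers":20,"delta_pos":[0,0,0],"angular":[0,0,0]},{"fingers":20,"delta_pos":[0,0,0],"angular":[0,0,0]},{"fingers":20,"delta_pos":[0,0,0],"angular":[0,0,0]},{"fingers":20,"delta_pos":[0,0,0],"angular":[0,0,0]},{"fingers":20,"delta_pos":[0,0,0],"angular":[0,0,0]},{"fingers":20,"delta_pos":[0,0,0],"angular":[0,0,0]}]' 50
python3 -m pendant '[{"fingers":20,"delta_pos":[0,0,0],"angular":[0,0,0]},{"fingers":20,"delta_pos":[0,0,0],"angular":[0,0,0]}]'
python3 - <<'E'
from h import *
plan()
E
```

```text
clock: 3.65
tcp_pos: [0.6407, -0.1756, 0.0928]
orientation: [0.001, 0.687, 0.726, 0.0]
wrist_force: [-0.5, -0.6, 6.7]
finger_gap: 0.029
clock: 3.85
tcp_pos: [0.6408, -0.1756, 0.0928]
orientation: [0.001, 0.687, 0.726, 0.0]
wrist_force: [0.0, -0.5, 6.6]
finger_gap: 0.0289
t 3.9 tcp [ 640.8 -175.6   92.8] yaw 3.16 tilt(mrad) [ 2.6 -1.5] gap 28.9 F [ 0.  -0.5  6.6]
```

```bash
python3 -m pendant '[{"fingers":20,"delta_pos":[0,0,-10],"angular":[0,0,0]},{"fingers":20,"delta_pos":[0,0,-15],"angular":[0,0,0]},{"fingers":20,"delta_pos":[0,0,-10],"angular":[0,0,0]},{"fingers":20,"delta_pos":[0,0,0],"angular":[0,0,0]},{"fingers":20,"delta_pos":[20,0,0],"angular":[0,0,0]},{"fingers":20,"delta_pos":[30,0,0],"angular":[0,0,0]},{"fingers":20,"delta_pos":[27,0,0],"angular":[0,0,0]},{"fingers":20,"delta_pos":[15,0,0],"angular":[0,0,0]},{"fingers":20,"delta_pos":[0,0,0],"angular":[0,0,0]},{"fingers":20,"delta_pos":[0,0,0],"angular":[0,0,0]},{"fingers":20,"delta_pos":[0,0,0],"angular":[0,0,0]}]'
python3 - <<'E'
from h import *
a=rk(0,-.0615);print(a)
plan((a[0],a[1],.09,3.17),(*(np.array([.6408,-.1756])+.092*np.array([-np.sin(np.radians(3.17)),.9985])),.0928,3.17))
im=env.read_camera('top');crop(im,290,155,350,205,8,'t2.png',5)
im=env.read_camera('scene');crop(im,190,210,280,280,6,'s2.png',5)
E
python3 -c "
import cv2,numpy as np
a=cv2.imread('pics/t2.png');b=cv2.imread('pics/s2.png');c=np.zeros((600,800,3),np.uint8)
a=cv2.resize(a,(400,333));b=cv2.resize(b,(400,311));c[:333,:400]=a;c[:311,400:]=b;cv2.imwrite('pics/m2.png',c[:340])"
```

```text
clock: 4.95
tcp_pos: [0.6348, -0.0841, 0.1261]
orientation: [0.0, 0.688, 0.726, -0.0]
wrist_force: [-0.2, 0.3, -3.6]
finger_gap: 0.0293
[ 0.63640087 -0.0837059 ]
t 5.0 tcp [634.8 -84.1 126.1] yaw 3.11 tilt(mrad) [ 0.  -0.5] gap 29.3 F [-0.2  0.3 -3.6]
  turn az -0.001  shift [ 0.3  1.6 36.1]
  turn az -0.000  shift [ 0.  -0.7 -2.8]
```

View pics/m2.png

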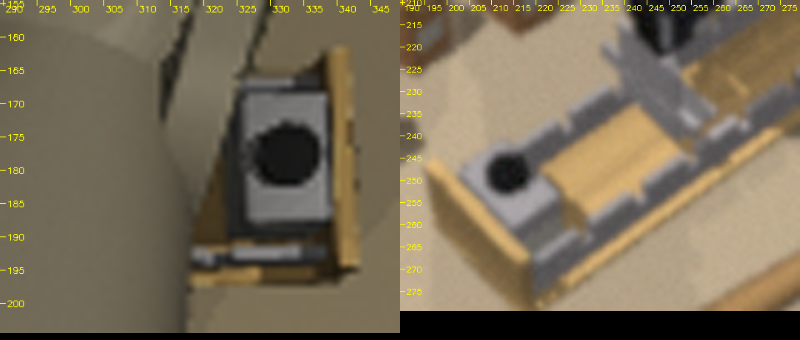

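```bash
python3 -m pendant '[{"fingers":20,"delta_pos":[0,0,12],"angular":[0,0,0]},{"fingers":20,"delta_pos":[0,0,10],"angular":[0,0,0]},{"fingers":20,"delta_pos":[0,0,6],"angular":[0,0,0]},{"fingers":20,"delta_pos":[0,0,4],"angular":[0,0,0]},{"fingers":20,"delta_pos":[0,0,2],"angular":[0,0,0]},{"fingers":20,"delta_pos":[0,0,0],"angular":[0,0,0]}]'
```

```text
clock: 5.65
tcp_pos: [0.6343, -0.0833, 0.0928]
orientation: [0.0, 0.687, 0.726, -0.0]
wrist_force: [-2.4, -0.4, 1.1]
finger_gap: 0.0289
```

```bash
python3 -m pendant '[{"fingers":85,"delta_pos":[0,0,0],"angular":[0,0,0]},{"fingers":85,"delta_pos":[0,0,0],"angular":[0,0,0]},{"fingers":85,"delta_pos":[0,0,0],"angular":[0,0,0]},{"fingers":85,"delta_pos":[0,0,0],"angular":[0,0,0]},{"fingers":85,"delta_pos":[0,0,-20],"angular":[0,0,0]},{"fingers":85,"delta_pos":[0,0,-40],"angular":[0,0,0]},{"fingers":85,"delta_pos":[0,0,-20],"angular":[0,0,0]},{"fingers":85,"delta_pos":[40,0,0],"angular":[0,0,0]},{"fingers":85,"delta_pos":[45,0,0],"angular":[0,0,0]},{"fingers":85,"delta_pos":[45,0,0],"angular":[0,0,0]},{"fingers":85,"delta_pos":[45,0,0],"angular":[0,0,0]},{"fingers":85,"delta_pos":[35,0,0],"angular":[0,0,0]}]'
python3 - <<'E'
from h import *
im=env.read_camera('top');cv2.imwrite('pics/top2.png',im);im=env.read_camera('scene');cv2.imwrite('pics/scene2.png',im)
plan((.6240,.1305,.09,3.17))
E
```

```text
clock: 6.85
tcp_pos: [0.6228, 0.1289, 0.1725]
orientation: [0.0, 0.687, 0.727, 0.0]
wrist_force: [-0.5, -0.5, 0.2]
finger_gap: 0.0851
t 7.0 tcp [622.5 131.  172.4] yaw 3.49 tilt(mrad) [0.2 1.2] gap 85.3 F [-0.1 -1.  -0.5]
  turn az 0.006  shift [-0.6  1.5 82.4]
```

```bash
python3 -m pendant '[{"fingers":85,"delta_pos":[-1,1.5,30],"angular":[0,0,0]},{"fingers":85,"delta_pos":[0,0,25],"angular":[0,0,0]},{"fingers":85,"delta_pos":[0,0,17],"angular":[0,0,0]},{"fingers":85,"delta_pos":[0,0,10],"angular":[0,0,0]},{"fingers":20,"delta_pos":[0,0,0],"angular":[0,0,0]},{"fingers":20,"delta_pos":[0,0,0],"angular":[0,0,0]},{"fingers":20,"delta_pos":[0,0,0],"angular":[0,0,0]},{"fingers":20,"delta_pos":[0,0,0],"angular":[0,0,0]},{"fingers":20,"delta_pos":[0,0,0],"angular":[0,0,0]},{"fingers":20,"delta_pos":[0,0,0],"angular":[0,0,0]},{"fingers":20,"delta_pos":[0,0,0],"angular":[0,0,0]},{"fingers":20,"delta_pos":[0,0,0],"angular":[0,0,0]}]' 50
python3 - <<'E'
from h import *
plan()
E
```

```text
clock: 8.15
tcp_pos: [0.6259, 0.1255, 0.0917]
orientation: [0.001, 0.687, 0.726, 0.001]
wrist_force: [1.3, -0.3, 4.5]
finger_gap: 0.0293
t 8.2 tcp [625.9 125.5  91.7] yaw 3.15 tilt(mrad) [ 3.1 -0. ] gap 29.3 F [ 1.3 -0.3  4.5]
```

```bash
python3 -m pendant '[{"fingers":20,"delta_pos":[0,0,-10],"angular":[0,0,0]},{"fingers":20,"delta_pos":[0,0,-15],"angular":[0,0,0]},{"fingers":20,"delta_pos":[0,0,-10],"angular":[0,0,0]},{"fingers":20,"delta_pos":[0,0,0],"angular":[0,0,0]},{"fingers":20,"delta_pos":[-20,0,0],"angular":[0,0,0]},{"fingers":20,"delta_pos":[-30,0,0],"angular":[0,0,0]},{"fingers":20,"delta_pos":[-30,0,0],"angular":[0,0,0]},{"fingers":20,"delta_pos":[-30,0,0],"angular":[0,0,0]},{"fingers":20,"delta_pos":[-20,0,0],"angular":[0,0,0]},{"fingers":20,"delta_pos":[-8,0,0],"angular":[0,0,0]},{"fingers":20,"delta_pos":[0,0,0],"angular":[0,0,0]},{"fingers":20,"delta_pos":[0,0,0],"angular":[0,0,0]}]'
python3 -m pendant '[{"fingers":20,"delta_pos":[0,0,0],"angular":[0,0,0]},{"fingers":20,"delta_pos":[0,0,0],"angular":[0,0,0]}]'
python3 - <<'E'
from h import *
plan((*(np.array([.6259,.1255])-.138*np.array([-np.sin(np.radians(3.17)),.9985])),.0917,3.17))
E
```

```text
clock: 9.35
tcp_pos: [0.6319, -0.0115, 0.1249]
orientation: [-0.0, 0.687, 0.726, -0.0]
wrist_force: [0.4, 0.6, -1.9]
finger_gap: 0.029
clock: 9.55
tcp_pos: [0.6322, -0.0111, 0.1253]
orientation: [-0.0, 0.687, 0.727, -0.0]
wrist_force: [-0.3, 0.2, -2.0]
finger_gap: 0.0289
t 9.6 tcp [632.2 -11.1 125.3] yaw 3.24 tilt(mrad) [-0.1  0.1] gap 28.9 F [-0.3  0.2 -2. ]
  turn az 0.001  shift [-1.2  1.3 33.6]
```

```bash
python3 -m pendant '[{"fingers":20,"delta_pos":[-1,1,12],"angular":[0,0,0]},{"fingers":20,"delta_pos":[0,0,10],"angular":[0,0,0]},{"fingers":20,"delta_pos":[0,0,6],"angular":[0,0,0]},{"fingers":20,"delta_pos":[0,0,4],"angular":[0,0,0]},{"fingers":20,"delta_pos":[0,0,2],"angular":[0,0,0]},{"fingers":20,"delta_pos":[0,0,0],"angular":[0,0,0]}]'
```

```text
clock: 10.15
tcp_pos: [0.6328, -0.0132, 0.0918]
orientation: [-0.0, 0.687, 0.726, -0.0]
wrist_force: [-3.3, 0.5, 2.9]
finger_gap: 0.0288
```

```bash
python3 -m pendant '[{"fingers":85,"delta_pos":[0,0,0],"angular":[0,0,0]},{"fingers":85,"delta_pos":[0,0,0],"angular":[0,0,0]},{"fingers":85,"delta_pos":[0,0,0],"angular":[0,0,0]},{"fingers":85,"delta_pos":[0,0,0],"angular":[0,0,0]},{"fingers":85,"delta_pos":[0,0,-20],"angular":[0,0,0]},{"fingers":85,"delta_pos":[0,0,-45],"angular":[0,0,0]},{"fingers":85,"delta_pos":[27,-22,0],"angular":[0,0,0]},{"fingers":85,"delta_pos":[35,-30,0],"angular":[0,0,0]},{"fingers":85,"delta_pos":[35,-30,0],"angular":[0,0,0]},{"fingers":85,"delta_pos":[35,-30,0],"angular":[0,0,0]},{"fingers":85,"delta_pos":[30,-22,0],"angular":[0,0,0.03]},{"fingers":85,"delta_pos":[0,0,0],"angular":[0,0,0]}]'
python3 -m pendant '[{"fingers":85,"delta_pos":[0,0,0],"angular":[0,0,0]},{"fingers":85,"delta_pos":[0,0,0],"angular":[0,0,0]}]'
python3 - <<'E'
from h import *
plan((.4843,.1613,.05,1.4))
a=env.read_camera('top');b=env.read_camera('scene');cv2.imwrite('pics/top3.png',a);cv2.imwrite('pics/scene3.png',b)
c=np.zeros((600,800,3),np.uint8)
crop(a,190,160,350,280,2.5,'x.png',10);c[:300,:400]=cv2.imread('pics/x.png')
crop(b,200,170,330,270,4,'x.png',10);x=cv2.imread('pics/x.png');c[:300,400:]=cv2.resize(x,(400,308))[:300]
cv2.imwrite('pics/m3.png',cv2.resize(c[:300],(800,300)))
E
```

```text
clock: 11.35
tcp_pos: [0.4872, 0.1439, 0.1565]
orientation: [-0.001, 0.697, 0.717, -0.0]
wrist_force: [0.3, 0.5, 0.1]
finger_gap: 0.0851
clock: 11.55
tcp_pos: [0.4917, 0.1407, 0.1565]
orientation: [0.001, 0.698, 0.716, 0.0]
wrist_force: [-0.3, -0.8, 0.4]
finger_gap: 0.0851
t 11.6 tcp [491.7 140.7 156.5] yaw 1.41 tilt(mrad) [ 1.2 -0.3] gap 85.1 F [-0.3 -0.8  0.4]
  turn az 0.000  shift [ 20.8  -6.9 106.5]
```

View pics/m3.png

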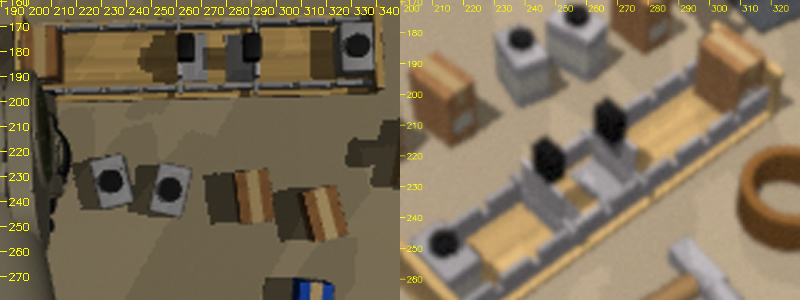

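```bash
python3 -m pendant '[{"fingers":85,"delta_pos":[20.8,-6.9,0],"angular":[0,0,0]},{"fingers":85,"delta_pos":[0,0,0],"angular":[0,0,0]},{"fingers":85,"delta_pos":[0,0,40],"angular":[0,0,0]},{"fingers":85,"delta_pos":[0,0,40],"angular":[0,0,0]},{"fingers":85,"delta_pos":[0,0,28],"angular":[0,0,0]},{"fingers":85,"delta_pos":[0,0,0],"angular":[0,0,0]},{"fingers":50,"delta_pos":[0,0,0],"angular":[0,0,0]},{"fingers":50,"delta_pos":[0,0,0],"angular":[0,0,0]},{"fingers":50,"delta_pos":[0,0,0],"angular":[0,0,0]},{"fingers":50,"delta_pos":[0,0,0],"angular":[0,0,0]},{"fingers":50,"delta_pos":[0,0,0],"angular":[0,0,0]},{"fingers":50,"delta_pos":[0,0,0],"angular":[0,0,0]}]' 30
python3 - <<'E'
from h import *
x,y=rk(0,.1425)
plan((x,y,.16,3.17),(x,y,.058,3.17))
E
```

```text
clock: 12.85
tcp_pos: [0.4848, 0.1618, 0.05]
orientation: [0.001, 0.698, 0.716, 0.001]
wrist_force: [0.0, -2.1, 6.1]
finger_gap: 0.0594
t 12.8 tcp [484.8 161.8  50. ] yaw 1.43 tilt(mrad) [ 3.7 -0. ] gap 59.4 F [ 0.  -2.1  6.1]
  turn az -0.030  shift [ -49.6  137.8 -110. ]
  turn az -0.000  shift [  0.   0. 102.]
```

```bash
python3 -m pendant '[{"fingers":50,"delta_pos":[0,0,-25],"angular":[0,0,0]},{"fingers":50,"delta_pos":[0,0,-45],"angular":[0,0,-0.03]},{"fingers":50,"delta_pos":[0,0,-40],"angular":[0,0,0]},{"fingers":50,"delta_pos":[-10,25,0],"angular":[0,0,0]},{"fingers":50,"delta_pos":[-15,40,0],"angular":[0,0,0]},{"fingers":50,"delta_pos":[-15,40,0],"angular":[0,0,0]},{"fingers":50,"delta_pos":[-10,33,0],"angular":[0,0,0]},{"fingers":50,"delta_pos":[0,0,0],"angular":[0,0,0]},{"fingers":50,"delta_pos":[0,0,0],"angular":[0,0,0]},{"fingers":50,"delta_pos":[0,0,0],"angular":[0,0,0]}]'
python3 - <<'E'
from h import *
x,y=rk(0,.1425)
plan((x,y,.1,3.17),(x,y,.058,3.17))
E
```

```text
clock: 13.85
tcp_pos: [0.6225, 0.1197, 0.158]
orientation: [-0.001, 0.687, 0.726, -0.001]
wrist_force: [0.8, -0.1, -1.9]
finger_gap: 0.0595
t 13.8 tcp [622.5 119.7 158. ] yaw 3.18 tilt(mrad) [-1.7 -0. ] gap 59.5 F [ 0.8 -0.1 -1.9]
  turn az 0.000  shift [ 0.1  2.7 58. ]
  turn az -0.000  shift [ 0.  0. 42.]
```

```bash
python3 -m pendant '[{"fingers":50,"delta_pos":[0,2.2,30],"angular":[0,0,0]},{"fingers":50,"delta_pos":[0,0,35],"angular":[0,0,0]},{"fingers":50,"delta_pos":[0,0,20],"angular":[0,0,0]},{"fingers":50,"delta_pos":[0,0,8],"angular":[0,0,0]},{"fingers":50,"delta_pos":[0,0,5],"angular":[0,0,0]},{"fingers":50,"delta_pos":[0,0,2],"angular":[0,0,0]},{"fingers":50,"delta_pos":[0,0,0],"angular":[0,0,0]}]'
```

```text
clock: 14.55
tcp_pos: [0.6266, 0.1197, 0.0595]
orientation: [0.001, 0.687, 0.726, 0.001]
wrist_force: [0.0, 0.7, -0.3]
finger_gap: 0.0595
```

```bash
python3 -m pendant '[{"fingers":50,"delta_pos":[0,0,2],"angular":[0,0,0]},{"fingers":50,"delta_pos":[0,0,1],"angular":[0,0,0]},{"fingers":50,"delta_pos":[0,0,0],"angular":[0,0,0]}]'
python3 -m pendant '[{"fingers":85,"delta_pos":[0,0,0],"angular":[0,0,0]},{"fingers":85,"delta_pos":[0,0,0],"angular":[0,0,0]},{"fingers":85,"delta_pos":[0,0,0],"angular":[0,0,0]},{"fingers":85,"delta_pos":[0,0,-25],"angular":[0,0,0]},{"fingers":85,"delta_pos":[0,0,-40],"angular":[0,0,0]},{"fingers":85,"delta_pos":[0,0,-40],"angular":[0,0,0]},{"fingers":85,"delta_pos":[-35,-20,0],"angular":[0,0,0]},{"fingers":85,"delta_pos":[-40,-25,0],"angular":[0,0,0]},{"fingers":85,"delta_pos":[-40,-25,0],"angular":[0,0,0]},{"fingers":85,"delta_pos":[-40,-25,0],"angular":[0,0,0]},{"fingers":85,"delta_pos":[-25,-25,0],"angular":[0,0,-0.08]},{"fingers":85,"delta_pos":[0,0,0],"angular":[0,0,0]}]'
python3 -m pendant '[{"fingers":85,"delta_pos":[-20,-25,0],"angular":[0,0,0]},{"fingers":85,"delta_pos":[0,0,0],"angular":[0,0,0]},{"fingers":85,"delta_pos":[0,0,0],"angular":[0,0,0]}]'
cat > chk.py <<'E'
from h import *
import sys
a=env.read_camera('top');b=env.read_camera('scene')
a0=cv2.imread('pics/top0.png');b0=cv2.imread('pics/scene0.png')
I={'c1':(.4843,.1613,1.4),'c2':(.4626,-.092,7.5),'c3':(.4457,-.175,15),'t1':(.4755,.076,17),'t2':(.4675,.0065,-9.5)}
for k in sys.argv[1:]:
    x,y,d=I[k];r=[]
    for n,i,i0 in(('top',a,a0),('scene',b,b0)):
        q=proj(n,tf(x,y,d,[(u,v,w) for u in(-.03,.03) for v in(-.02,.02) for w in(0.06,.068)]))
        m=np.zeros(i.shape[:2],np.uint8);cv2.fillConvexPoly(m,cv2.convexHull(np.int32(q.round())),1)
        r.append(round(float(np.abs(i.astype(int)-i0)[m>0].mean()),1))
    print(k,'diff top/scene',r)
E
python3 chk.py t1 t2 c2 c3
python3 - <<'E'
from h import *
plan((.4626,-.092,.048,7.5))
E
```

```text
clock: 14.85
tcp_pos: [0.627, 0.1196, 0.058]
orientation: [0.001, 0.687, 0.726, 0.001]
wrist_force: [-3.0, -0.5, 7.7]
finger_gap: 0.0597
clock: 16.05
tcp_pos: [0.5133, -0.0695, 0.1602]
orientation: [-0.001, 0.659, 0.752, -0.001]
wrist_force: [0.1, 0.1, -0.4]
finger_gap: 0.0852
clock: 16.35
tcp_pos: [0.4942, -0.09, 0.1604]
orientation: [0.0, 0.658, 0.753, 0.0]
wrist_force: [-0.2, 0.7, 0.2]
finger_gap: 0.0848
t1 diff top/scene [30.3, 36.3]
t2 diff top/scene [26.7, 39.8]
c2 diff top/scene [27.5, 5.6]
c3 diff top/scene [33.4, 9.5]
t 16.4 tcp [494.7 -89.5 160.4] yaw 7.76 tilt(mrad) [0.7 0. ] gap 85.2 F [ 0.5 -0.5  0.2]
  turn az 0.005  shift [  1.7 -32.2 112.4]
```

```bash
python3 -m pendant '[{"fingers":85,"delta_pos":[1.7,-32.2,0],"angular":[0,0,0]},{"fingers":85,"delta_pos":[0,0,0],"angular":[0,0,0]},{"fingers":85,"delta_pos":[0,0,40],"angular":[0,0,0]},{"fingers":85,"delta_pos":[0,0,40],"angular":[0,0,0]},{"fingers":85,"delta_pos":[0,0,32],"angular":[0,0,0]},{"fingers":85,"delta_pos":[0,0,0],"angular":[0,0,0]},{"fingers":50,"delta_pos":[0,0,0],"angular":[0,0,0]},{"fingers":50,"delta_pos":[0,0,0],"angular":[0,0,0]},{"fingers":50,"delta_pos":[0,0,0],"angular":[0,0,0]},{"fingers":50,"delta_pos":[0,0,0],"angular":[0,0,0]},{"fingers":50,"delta_pos":[0,0,0],"angular":[0,0,0]},{"fingers":50,"delta_pos":[0,0,0],"angular":[0,0,0]}]'
python3 -m pendant '[{"fingers":50,"delta_pos":[0,0,-25],"angular":[0,0,0]},{"fingers":50,"delta_pos":[0,0,-45],"angular":[0,0,0.075]},{"fingers":50,"delta_pos":[0,0,-40],"angular":[0,0,0]},{"fingers":50,"delta_pos":[0,0,0],"angular":[0,0,0]},{"fingers":50,"delta_pos":[0,0,0],"angular":[0,0,0]}]'
python3 - <<'E'
from h import *
x,y=rk(.001,.099)
plan((x,y,.16,3.17),(x,y,.058,3.17))
a=env.read_camera('scene');cv2.imwrite('pics/scene4.png',a);crop(a,160,140,332,270,4.6,'s4.png')
E
```

```text
clock: 17.65
tcp_pos: [0.4634, -0.093, 0.05]
orientation: [0.002, 0.658, 0.753, 0.001]
wrist_force: [0.8, 0.2, 6.3]
finger_gap: 0.0594
clock: 18.15
tcp_pos: [0.4624, -0.0929, 0.1591]
orientation: [0.001, 0.686, 0.728, 0.0]
wrist_force: [-0.6, 0.7, -3.4]
finger_gap: 0.0593
t 18.1 tcp [462.4 -92.9 159.1] yaw 3.44 tilt(mrad) [ 2.3 -1. ] gap 59.3 F [-0.6  0.7 -3.4]
  turn az 0.005  shift [160.  175.3  -0.9]
  turn az -0.000  shift [  0.   0. 102.]
```

View pics/s4.png

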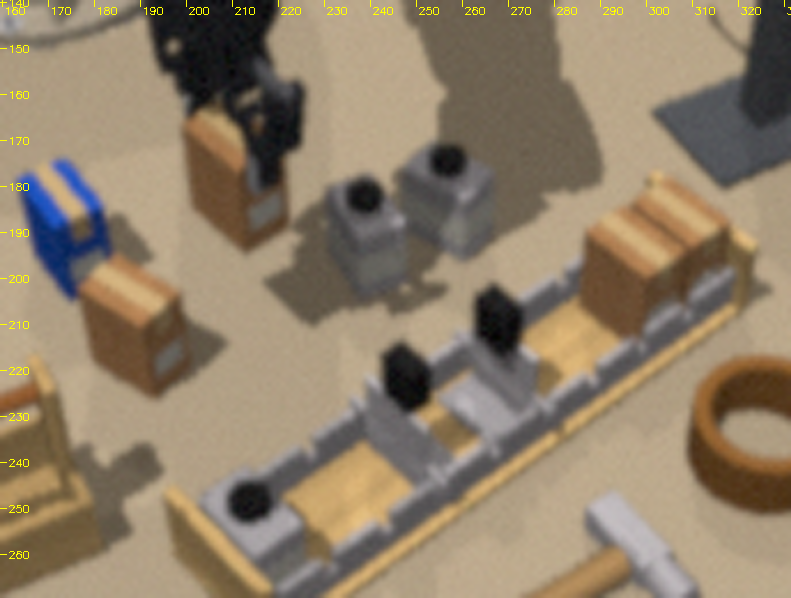

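```bash
python3 -m pendant '[{"fingers":50,"delta_pos":[25,5,0],"angular":[0,0,0]},{"fingers":50,"delta_pos":[40,10,0],"angular":[0,0,0]},{"fingers":50,"delta_pos":[40,20,0],"angular":[0,0,0]},{"fingers":50,"delta_pos":[30,35,0],"angular":[0,0,0]},{"fingers":50,"delta_pos":[20,40,0],"angular":[0,0,0]},{"fingers":50,"delta_pos":[5,40,0],"angular":[0,0,0]},{"fingers":50,"delta_pos":[0,25,0],"angular":[0,0,0]},{"fingers":50,"delta_pos":[0,0,0],"angular":[0,0,0]},{"fingers":50,"delta_pos":[0,0,0],"angular":[0,0,0]},{"fingers":50,"delta_pos":[0,0,0],"angular":[0,0,0]}]'
python3 - <<'E'
from h import *
x,y=rk(.001,.099)
plan((x,y,.1,3.17),(x,y,.058,3.17))
E
```

```text
clock: 19.2
tcp_pos: [0.625, 0.0774, 0.1565]
orientation: [-0.001, 0.686, 0.728, -0.001]
wrist_force: [0.3, 0.6, -3.5]
finger_gap: 0.0595
t 19.2 tcp [625.   77.4 156.5] yaw 3.42 tilt(mrad) [-4.  -0.1] gap 59.5 F [ 0.3  0.6 -3.5]
  turn az 0.004  shift [-1.   3.5 56.5]
  turn az -0.000  shift [ 0.  0. 42.]
```

```bash
python3 -m pendant '[{"fingers":50,"delta_pos":[-2,3,30],"angular":[0,0,0.004]},{"fingers":50,"delta_pos":[0,0,35],"angular":[0,0,0]},{"fingers":50,"delta_pos":[0,0,18],"angular":[0,0,0]},{"fingers":50,"delta_pos":[0,0,8],"angular":[0,0,0]},{"fingers":50,"delta_pos":[0,0,5],"angular":[0,0,0]},{"fingers":50,"delta_pos":[0,0,3],"angular":[0,0,0]},{"fingers":50,"delta_pos":[0,0,1],"angular":[0,0,0]},{"fingers":50,"delta_pos":[0,0,0],"angular":[0,0,0]}]'
```

```text
clock: 20.0
tcp_pos: [0.6306, 0.0758, 0.0593]
orientation: [0.001, 0.687, 0.727, 0.001]
wrist_force: [0.5, -0.1, -3.5]
finger_gap: 0.0596
```

```bash
python3 -m pendant '[{"fingers":50,"delta_pos":[0,-2,1],"angular":[0,0,0]},{"fingers":50,"delta_pos":[0,0,1],"angular":[0,0,0]},{"fingers":50,"delta_pos":[0,0,1],"angular":[0,0,0]},{"fingers":50,"delta_pos":[0,0,0],"angular":[0,0,0]}]'
python3 -m pendant '[{"fingers":85,"delta_pos":[0,0,0],"angular":[0,0,0]},{"fingers":85,"delta_pos":[0,0,0],"angular":[0,0,0]},{"fingers":85,"delta_pos":[0,0,0],"angular":[0,0,0]},{"fingers":85,"delta_pos":[0,0,-25],"angular":[0,0,0]},{"fingers":85,"delta_pos":[0,0,-40],"angular":[0,0,0]},{"fingers":85,"delta_pos":[0,0,-40],"angular":[0,0,0]},{"fingers":85,"delta_pos":[-35,-20,0],"angular":[0,0,0]},{"fingers":85,"delta_pos":[-40,-25,0],"angular":[0,0,0]},{"fingers":85,"delta_pos":[-40,-25,0],"angular":[0,0,0]},{"fingers":85,"delta_pos":[-40,-25,0],"angular":[0,0,-0.05]},{"fingers":85,"delta_pos":[-40,-25,0],"angular":[0,0,-0.08]},{"fingers":85,"delta_pos":[-30,-25,0],"angular":[0,0,-0.076]}]'
python3 -m pendant '[{"fingers":85,"delta_pos":[-30,-10,0],"angular":[0,0,0]},{"fingers":85,"delta_pos":[0,0,0],"angular":[0,0,0]},{"fingers":85,"delta_pos":[0,0,0],"angular":[0,0,0]}]'
python3 chk.py c3
python3 - <<'E'
from h import *
plan((.4457,-.175,.048,15))
E
```

```text
clock: 20.4
tcp_pos: [0.6286, 0.0757, 0.0581]
orientation: [0.001, 0.687, 0.727, 0.001]
wrist_force: [-4.8, -0.2, 10.3]
finger_gap: 0.0597
clock: 21.6
tcp_pos: [0.5011, -0.1629, 0.1603]
orientation: [0.0, 0.608, 0.794, -0.0]
wrist_force: [-0.2, -0.3, 1.8]
finger_gap: 0.0854
clock: 21.9
tcp_pos: [0.5001, -0.1931, 0.1601]
orientation: [-0.0, 0.609, 0.793, 0.0]
wrist_force: [0.5, 0.2, -0.6]
finger_gap: 0.0851
c3 diff top/scene [23.6, 9.8]
t 22.0 tcp [ 500.3 -191.8  160.1] yaw 15.04 tilt(mrad) [-0.4  0.5] gap 85.3 F [ 0.6  0.  -0.3]
  turn az 0.001  shift [ 30.3 -48.4 112.1]
```

```bash
python3 -m pendant '[{"fingers":85,"delta_pos":[15,-24,0],"angular":[0,0,0]},{"fingers":85,"delta_pos":[15.3,-24.4,0],"angular":[0,0,0]},{"fingers":85,"delta_pos":[0,0,0],"angular":[0,0,0]},{"fingers":85,"delta_pos":[0,0,40],"angular":[0,0,0]},{"fingers":85,"delta_pos":[0,0,40],"angular":[0,0,0]},{"fingers":85,"delta_pos":[0,0,32],"angular":[0,0,0]},{"fingers":85,"delta_pos":[0,0,0],"angular":[0,0,0]},{"fingers":50,"delta_pos":[0,0,0],"angular":[0,0,0]},{"fingers":50,"delta_pos":[0,0,0],"angular":[0,0,0]},{"fingers":50,"delta_pos":[0,0,0],"angular":[0,0,0]},{"fingers":50,"delta_pos":[0,0,0],"angular":[0,0,0]},{"fingers":50,"delta_pos":[0,0,0],"angular":[0,0,0]}]'
python3 -m pendant '[{"fingers":50,"delta_pos":[0,0,0],"angular":[0,0,0]},{"fingers":50,"delta_pos":[0,0,-25],"angular":[0,0,0]},{"fingers":50,"delta_pos":[0,0,-45],"angular":[0,0,0.1]},{"fingers":50,"delta_pos":[0,0,-40],"angular":[0,0,0.106]},{"fingers":50,"delta_pos":[0,0,0],"angular":[0,0,0]},{"fingers":50,"delta_pos":[0,0,0],"angular":[0,0,0]}]'
python3 - <<'E'
from h import *
x,y=rk(.0,.0555)
plan((x,y,.16,3.17),(x,y,.058,3.17))
E
```

```text
clock: 23.2
tcp_pos: [0.4472, -0.1765, 0.05]
orientation: [0.002, 0.609, 0.793, 0.0]
wrist_force: [-0.1, 1.1, 6.9]
finger_gap: 0.0596
clock: 23.8
tcp_pos: [0.4462, -0.1762, 0.1592]
orientation: [0.001, 0.687, 0.727, 0.0]
wrist_force: [-0.2, 0.1, -3.8]
finger_gap: 0.0595
t 23.8 tcp [ 446.2 -176.2  159.2] yaw 3.26 tilt(mrad) [ 2.2 -1.4] gap 59.5 F [-0.2  0.1 -3.8]
  turn az 0.002  shift [198.8 195.   -0.8]
  turn az -0.000  shift [  0.   0. 102.]
```

```bash
python3 -m pendant '[{"fingers":50,"delta_pos":[25,0,0],"angular":[0,0,0]},{"fingers":50,"delta_pos":[40,5,0],"angular":[0,0,0]},{"fingers":50,"delta_pos":[40,10,0],"angular":[0,0,0]},{"fingers":50,"delta_pos":[40,20,0],"angular":[0,0,0]},{"fingers":50,"delta_pos":[30,35,0],"angular":[0,0,0]},{"fingers":50,"delta_pos":[20,40,0],"angular":[0,0,0]},{"fingers":50,"delta_pos":[2,40,0],"angular":[0,0,0]},{"fingers":50,"delta_pos":[0,30,0],"angular":[0,0,0]},{"fingers":50,"delta_pos":[0,15,0],"angular":[0,0,0]},{"fingers":50,"delta_pos":[0,0,0],"angular":[0,0,0]},{"fingers":50,"delta_pos":[0,0,0],"angular":[0,0,0]},{"fingers":50,"delta_pos":[0,0,0],"angular":[0,0,0]}]'
python3 - <<'E'
from h import *
x,y=rk(.0,.054)
plan((x,y,.1,3.17),(x,y,.058,3.17))
E
```

```text
clock: 25.0
tcp_pos: [0.6276, 0.0318, 0.157]
orientation: [-0.001, 0.687, 0.727, -0.001]
wrist_force: [0.1, -0.4, -1.5]
finger_gap: 0.0594
t 25.0 tcp [627.6  31.8 157. ] yaw 3.22 tilt(mrad) [-3.1  0.1] gap 59.4 F [ 0.1 -0.4 -1.5]
  turn az 0.001  shift [-0.3  2.4 57. ]
  turn az -0.000  shift [ 0.  0. 42.]
```

```bash
python3 -m pendant '[{"fingers":50,"delta_pos":[0,0,30],"angular":[0,0,0]},{"fingers":50,"delta_pos":[0,0,35],"angular":[0,0,0]},{"fingers":50,"delta_pos":[0,0,18],"angular":[0,0,0]},{"fingers":50,"delta_pos":[0,0,8],"angular":[0,0,0]},{"fingers":50,"delta_pos":[0,0,5],"angular":[0,0,0]},{"fingers":50,"delta_pos":[0,0,3],"angular":[0,0,0]},{"fingers":50,"delta_pos":[0,0,2],"angular":[0,0,0]},{"fingers":50,"delta_pos":[0,0,1],"angular":[0,0,0]},{"fingers":50,"delta_pos":[0,0,0],"angular":[0,0,0]}]'
```

```text
clock: 25.9
tcp_pos: [0.6301, 0.0318, 0.0582]
orientation: [0.001, 0.687, 0.727, 0.001]
wrist_force: [-2.3, 0.7, 4.8]
finger_gap: 0.0594
```

```bash
python3 -m pendant '[{"fingers":85,"delta_pos":[0,0,0],"angular":[0,0,0]},{"fingers":85,"delta_pos":[0,0,0],"angular":[0,0,0]},{"fingers":85,"delta_pos":[0,0,0],"angular":[0,0,0]},{"fingers":85,"delta_pos":[0,0,-25],"angular":[0,0,0]},{"fingers":85,"delta_pos":[0,0,-40],"angular":[0,0,0]},{"fingers":85,"delta_pos":[0,0,-40],"angular":[0,0,0]},{"fingers":85,"delta_pos":[0,-25,0],"angular":[0,0,0]},{"fingers":85,"delta_pos":[-5,-40,0],"angular":[0,0,0]},{"fingers":85,"delta_pos":[-10,-40,0],"angular":[0,0,0]},{"fingers":85,"delta_pos":[0,-30,0],"angular":[0,0,0.11]},{"fingers":85,"delta_pos":[0,0,0],"angular":[0,0,0.11]},{"fingers":85,"delta_pos":[0,0,0],"angular":[0,0,0]}]'
python3 -m pendant '[{"fingers":85,"delta_pos":[0,0,0],"angular":[0,0,0]},{"fingers":85,"delta_pos":[0,0,0],"angular":[0,0,0]}]'
python3 - <<'E'
from h import *
plan((.4675,.0065,.045,-9.5))
a=env.read_camera('top');b=env.read_camera('scene');cv2.imwrite('pics/top5.png',a);cv2.imwrite('pics/scene5.png',b)
crop(b,170,140,332,262,4.9,'s5.png')
E
```

```text
clock: 27.1
tcp_pos: [0.4949, 0.0092, 0.1617]
orientation: [0.0, 0.763, 0.647, 0.0]
wrist_force: [1.5, -0.3, 0.5]
finger_gap: 0.085
clock: 27.3
tcp_pos: [0.4962, 0.0093, 0.1613]
orientation: [0.0, 0.762, 0.648, 0.0]
wrist_force: [0.7, -0.3, 0.5]
finger_gap: 0.0849
t 27.3 tcp [496.2   9.3 161.3] yaw -9.28 tilt(mrad) [ 0.6 -0.2] gap 84.9 F [ 0.7 -0.3  0.5]
  turn az 0.004  shift [ -7.5 -27.9 116.3]
```

View pics/s5.png

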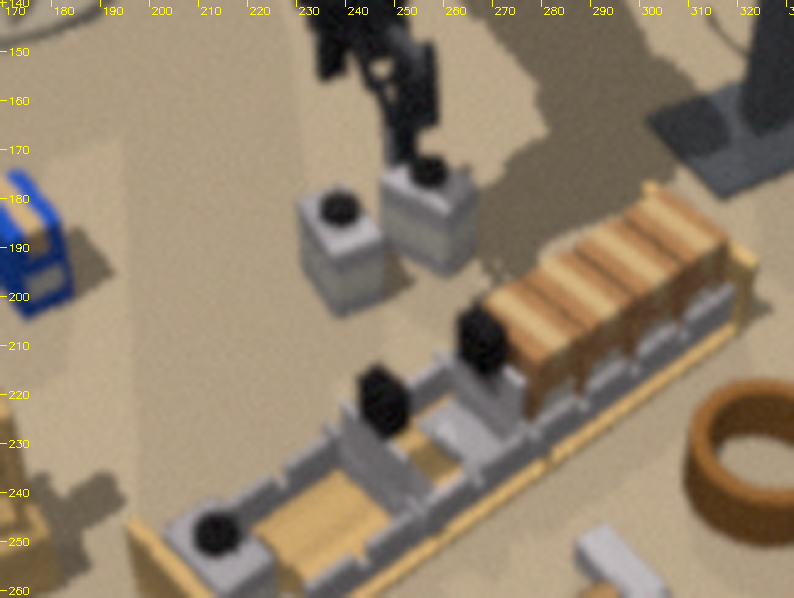

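```bash
python3 -m pendant '[{"fingers":85,"delta_pos":[-7.5,-27.9,0],"angular":[0,0,0.004]},{"fingers":85,"delta_pos":[0,0,0],"angular":[0,0,0]},{"fingers":85,"delta_pos":[0,0,40],"angular":[0,0,0]},{"fingers":85,"delta_pos":[0,0,40],"angular":[0,0,0]},{"fingers":85,"delta_pos":[0,0,38],"angular":[0,0,0]},{"fingers":85,"delta_pos":[0,0,0],"angular":[0,0,0]},{"fingers":50,"delta_pos":[0,0,0],"angular":[0,0,0]},{"fingers":50,"delta_pos":[0,0,0],"angular":[0,0,0]},{"fingers":50,"delta_pos":[0,0,0],"angular":[0,0,0]},{"fingers":50,"delta_pos":[0,0,0],"angular":[0,0,0]},{"fingers":50,"delta_pos":[0,0,0],"angular":[0,0,0]},{"fingers":50,"delta_pos":[0,0,0],"angular":[0,0,0]}]' 60
python3 -m pendant '[{"fingers":50,"delta_pos":[0,0,-25],"angular":[0,0,0]},{"fingers":50,"delta_pos":[0,0,-45],"angular":[0,0,-0.11]},{"fingers":50,"delta_pos":[0,0,-40],"angular":[0,0,-0.11]},{"fingers":50,"delta_pos":[0,0,0],"angular":[0,0,0]},{"fingers":50,"delta_pos":[0,0,0],"angular":[0,0,0]}]'
python3 - <<'E'
from h import *
t0=np.array([.6426,-.2105])-np.array([RK[0],RK[1]]);a=np.radians(RK[2]);print('t0 rack',t0@[np.cos(a),np.sin(a)],t0@[-np.sin(a),np.cos(a)])
x,y=rk(.0,-.144)
plan((x,y,.16,3.17),(x,y,.053,3.17))
E
```

```text
clock: 28.6
tcp_pos: [0.4687, 0.0062, 0.0454]
orientation: [0.002, 0.764, 0.645, 0.001]
wrist_force: [-0.2, 0.5, 7.7]
finger_gap: 0.0589
clock: 29.1
tcp_pos: [0.4675, 0.0063, 0.1545]
orientation: [0.001, 0.689, 0.725, 0.001]
wrist_force: [0.3, 0.2, -4.2]
finger_gap: 0.0587
t0 rack -0.0008219075519369734 -0.1884428944480955
t 29.1 tcp [467.5   6.3 154.5] yaw 2.93 tilt(mrad) [ 3.2 -0.6] gap 58.7 F [ 0.3  0.2 -4.2]
  turn az -0.004  shift [-181.7  163.6   -5.5]
  turn az -0.000  shift [  0.   0. 107.]
```

```bash
python3 -m pendant '[{"fingers":50,"delta_pos":[-25,0,0],"angular":[0,0,0]},{"fingers":50,"delta_pos":[-40,5,0],"angular":[0,0,0]},{"fingers":50,"delta_pos":[-40,10,0],"angular":[0,0,-0.004]},{"fingers":50,"delta_pos":[-40,25,0],"angular":[0,0,0]},{"fingers":50,"delta_pos":[-27,35,0],"angular":[0,0,0]},{"fingers":50,"delta_pos":[-9,40,0],"angular":[0,0,0]},{"fingers":50,"delta_pos":[0,30,0],"angular":[0,0,0]},{"fingers":50,"delta_pos":[0,16,0],"angular":[0,0,0]},{"fingers":50,"delta_pos":[0,0,0],"angular":[0,0,0]},{"fingers":50,"delta_pos":[0,0,0],"angular":[0,0,0]},{"fingers":50,"delta_pos":[0,0,0],"angular":[0,0,0]}]'
python3 - <<'E'
from h import *
x,y=rk(.0,-.144)
plan((x,y,.1,3.17),(x,y,.053,3.17))
E
```

```text
clock: 30.2
tcp_pos: [0.6355, -0.1649, 0.152]
orientation: [-0.001, 0.687, 0.726, -0.001]
wrist_force: [0.1, 0.5, -2.5]
finger_gap: 0.0587
t 30.2 tcp [ 635.5 -164.9  152. ] yaw 3.19 tilt(mrad) [-2.9  0.9] gap 58.7 F [ 0.1  0.5 -2.5]
  turn az 0.000  shift [-1.5  5.4 52. ]
  turn az -0.000  shift [ 0.  0. 47.]
```

```bash
python3 -m pendant '[{"fingers":50,"delta_pos":[-1,3,30],"angular":[0,0,0]},{"fingers":50,"delta_pos":[0,0,35],"angular":[0,0,0]},{"fingers":50,"delta_pos":[0,0,18],"angular":[0,0,0]},{"fingers":50,"delta_pos":[0,0,8],"angular":[0,0,0]},{"fingers":50,"delta_pos":[0,0,4],"angular":[0,0,0]},{"fingers":50,"delta_pos":[0,0,3],"angular":[0,0,0]},{"fingers":50,"delta_pos":[0,0,2],"angular":[0,0,0]},{"fingers":50,"delta_pos":[0,0,1],"angular":[0,0,0]},{"fingers":50,"delta_pos":[0,0,0],"angular":[0,0,0]}]'
```

```text
clock: 31.1
tcp_pos: [0.6409, -0.1665, 0.0536]
orientation: [0.001, 0.687, 0.727, 0.0]
wrist_force: [-0.8, 0.2, 0.3]
finger_gap: 0.0585
```

```bash
python3 -m pendant '[{"fingers":50,"delta_pos":[0,0,1],"angular":[0,0,0]},{"fingers":50,"delta_pos":[0,0,0],"angular":[0,0,0]}]'
python3 -m pendant '[{"fingers":85,"delta_pos":[0,0,0],"angular":[0,0,0]},{"fingers":85,"delta_pos":[0,0,0],"angular":[0,0,0]},{"fingers":85,"delta_pos":[0,0,0],"angular":[0,0,0]},{"fingers":85,"delta_pos":[0,0,-25],"angular":[0,0,0]},{"fingers":85,"delta_pos":[0,0,-40],"angular":[0,0,0]},{"fingers":85,"delta_pos":[0,0,-45],"angular":[0,0,0]},{"fingers":85,"delta_pos":[10,-25,0],"angular":[0,0,0]},{"fingers":85,"delta_pos":[30,-35,0],"angular":[0,0,0]},{"fingers":85,"delta_pos":[35,-35,0],"angular":[0,0,0]},{"fingers":85,"delta_pos":[40,-25,0],"angular":[0,0,0]},{"fingers":85,"delta_pos":[40,-15,0],"angular":[0,0,0]},{"fingers":85,"delta_pos":[40,-10,0],"angular":[0,0,0]}]'
python3 -m pendant '[{"fingers":85,"delta_pos":[40,0,0],"angular":[0,0,0]},{"fingers":85,"delta_pos":[10,0,0],"angular":[0,0,-0.12]},{"fingers":85,"delta_pos":[0,0,0],"angular":[0,0,-0.121]},{"fingers":85,"delta_pos":[0,0,0],"angular":[0,0,0]},{"fingers":85,"delta_pos":[0,0,0],"angular":[0,0,0]}]'
python3 - <<'E'
from h import *
plan((.4755,.076,.045,17))
b=env.read_camera('scene');cv2.imwrite('pics/scene6.png',b)
crop(b,170,140,332,282,4.2,'s6.png')
E
```

```text
clock: 31.3
tcp_pos: [0.6408, -0.1665, 0.0535]
orientation: [0.001, 0.687, 0.727, 0.0]
wrist_force: [-3.2, 0.6, 8.0]
finger_gap: 0.0587
clock: 32.5
tcp_pos: [0.483, 0.0216, 0.1615]
orientation: [0.0, 0.687, 0.726, 0.0]
wrist_force: [0.9, 0.2, 0.5]
finger_gap: 0.085
clock: 33.0
tcp_pos: [0.4817, 0.0703, 0.1613]
orientation: [0.0, 0.596, 0.803, -0.0]
wrist_force: [0.6, -0.1, 0.3]
finger_gap: 0.085
t 33.0 tcp [481.7  70.3 161.3] yaw 16.86 tilt(mrad) [ 0.1 -0.1] gap 85.0 F [ 0.6 -0.1  0.3]
  turn az -0.003  shift [  7.3  -4.3 116.3]
```

View pics/s6.png

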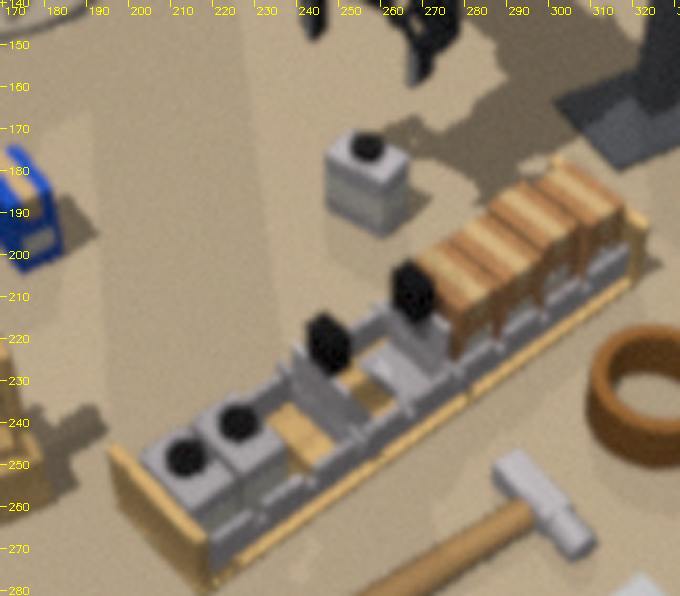

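```bash
python3 -m pendant '[{"fingers":85,"delta_pos":[7.3,-4.3,0],"angular":[0,0,-0.003]},{"fingers":85,"delta_pos":[0,0,0],"angular":[0,0,0]},{"fingers":85,"delta_pos":[0,0,40],"angular":[0,0,0]},{"fingers":85,"delta_pos":[0,0,40],"angular":[0,0,0]},{"fingers":85,"delta_pos":[0,0,38],"angular":[0,0,0]},{"fingers":85,"delta_pos":[0,0,0],"angular":[0,0,0]},{"fingers":50,"delta_pos":[0,0,0],"angular":[0,0,0]},{"fingers":50,"delta_pos":[0,0,0],"angular":[0,0,0]},{"fingers":50,"delta_pos":[0,0,0],"angular":[0,0,0]},{"fingers":50,"delta_pos":[0,0,0],"angular":[0,0,0]},{"fingers":50,"delta_pos":[0,0,0],"angular":[0,0,0]},{"fingers":50,"delta_pos":[0,0,0],"angular":[0,0,0]}]' 60
python3 -m pendant '[{"fingers":50,"delta_pos":[0,0,-25],"angular":[0,0,0]},{"fingers":50,"delta_pos":[0,0,-45],"angular":[0,0,0.12]},{"fingers":50,"delta_pos":[0,0,-40],"angular":[0,0,0.121]},{"fingers":50,"delta_pos":[0,0,-15],"angular":[0,0,0]},{"fingers":50,"delta_pos":[-30,0,0],"angular":[0,0,0]},{"fingers":50,"delta_pos":[-40,0,0],"angular":[0,0,0]},{"fingers":50,"delta_pos":[-40,0,0],"angular":[0,0,0]},{"fingers":50,"delta_pos":[-30,0,0],"angular":[0,0,0]},{"fingers":50,"delta_pos":[0,0,0],"angular":[0,0,0]},{"fingers":50,"delta_pos":[0,0,0],"angular":[0,0,0]}]'
python3 - <<'E'
from h import *
x,y=rk(.0,-.100)
plan((x,y,.16,3.17),(x,y,.053,3.17))
E
```

```text
clock: 34.25
tcp_pos: [0.4775, 0.076, 0.0456]
orientation: [0.002, 0.594, 0.805, 0.001]
wrist_force: [-0.3, 0.2, 7.4]
finger_gap: 0.0588
clock: 35.25
tcp_pos: [0.4836, -0.0642, 0.1688]
orientation: [0.0, 0.687, 0.727, 0.0]
wrist_force: [0.2, -0.0, -2.8]
finger_gap: 0.0587
t 35.2 tcp [483.6 -64.2 168.8] yaw 3.27 tilt(mrad) [0.5 0.2] gap 58.7 F [ 0.2 -0.  -2.8]
  turn az 0.002  shift [-66.5 151.4   8.8]
  turn az -0.000  shift [  0.   0. 107.]
```

```bash
python3 -m pendant '[{"fingers":50,"delta_pos":[-26,15,0],"angular":[0,0,0]},{"fingers":50,"delta_pos":[-30,25,0],"angular":[0,0,0]},{"fingers":50,"delta_pos":[-10,40,0],"angular":[0,0,0]},{"fingers":50,"delta_pos":[0,40,0],"angular":[0,0,0]},{"fingers":50,"delta_pos":[0,28,0],"angular":[0,0,0]},{"fingers":50,"delta_pos":[0,0,0],"angular":[0,0,0]},{"fingers":50,"delta_pos":[0,0,0],"angular":[0,0,0]},{"fingers":50,"delta_pos":[0,0,0],"angular":[0,0,0]}]'
python3 - <<'E'
from h import *
x,y=rk(.0,-.100)
plan((x,y,.1,3.17),(x,y,.053,3.17))
E
```

```text
clock: 36.05
tcp_pos: [0.6343, -0.1197, 0.1682]
orientation: [-0.001, 0.686, 0.728, -0.0]
wrist_force: [-0.7, 0.3, -1.9]
finger_gap: 0.0586
t 36.0 tcp [ 634.3 -119.7  168.2] yaw 3.45 tilt(mrad) [-1.4  0.4] gap 58.6 F [-0.7  0.3 -1.9]
  turn az 0.005  shift [-2.7  4.1 68.2]
  turn az -0.000  shift [ 0.  0. 47.]
```

```bash
python3 -m pendant '[{"fingers":50,"delta_pos":[-2,2,40],"angular":[0,0,0.005]},{"fingers":50,"delta_pos":[0,0,40],"angular":[0,0,0]},{"fingers":50,"delta_pos":[0,0,16],"angular":[0,0,0]},{"fingers":50,"delta_pos":[0,0,9],"angular":[0,0,0]},{"fingers":50,"delta_pos":[0,0,5],"angular":[0,0,0]},{"fingers":50,"delta_pos":[0,0,3],"angular":[0,0,0]},{"fingers":50,"delta_pos":[0,0,2],"angular":[0,0,0]},{"fingers":50,"delta_pos":[0,0,1],"angular":[0,0,0]},{"fingers":50,"delta_pos":[0,0,1],"angular":[0,0,0]},{"fingers":50,"delta_pos":[0,0,0],"angular":[0,0,0]}]'
```

```text
clock: 37.05
tcp_pos: [0.6381, -0.1229, 0.0537]
orientation: [0.001, 0.688, 0.726, 0.0]
wrist_force: [-2.4, 1.1, 5.9]
finger_gap: 0.0586
```

Run:
```python
from h import *
a=cv2.imread('pics/top0.png')
c=np.zeros((600,800,3),np.uint8)
crop(a,100,180,190,260,6,'x.png');x=cv2.imread('pics/x.png');c[:356,:400]=cv2.resize(x,(400,356))
crop(a,325,195,415,250,6,'x.png');x=cv2.imread('pics/x.png');c[:244,400:]=cv2.resize(x,(400,244))
b=cv2.imread('pics/scene0.png');crop(b,290,95,390,185,6,'x.png');x=cv2.imread('pics/x.png');c[356:,:271]=cv2.resize(x,(271,244))
crop(b,110,210,190,280,6,'x.png');x=cv2.imread('pics/x.png');c[250:600,400:]=cv2.resize(x,(400,350))
cv2.imwrite('pics/m7.png',c)
```

```text
(no output)
```

View pics/m7.png

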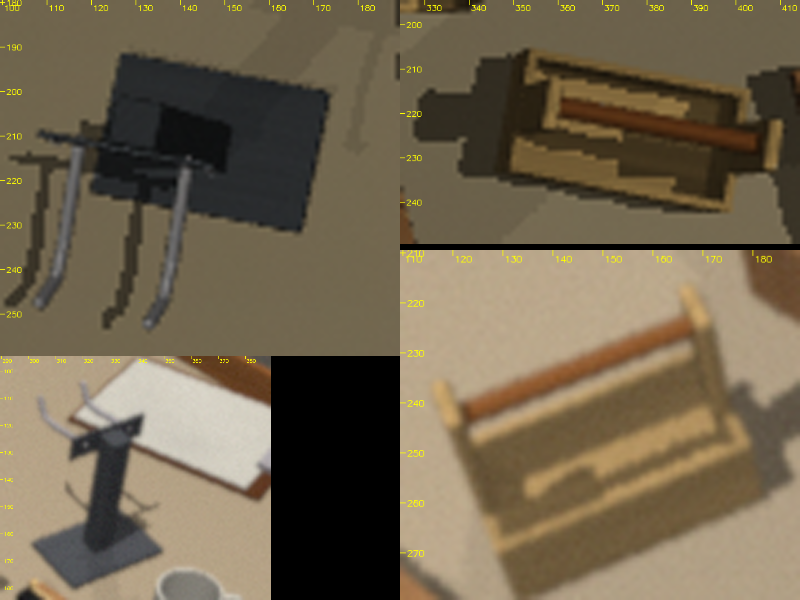

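Run:
```python
from h import *
r=lambda u,v,z:ray('top',(u,v),z)
tl=r(108.7,247.7,.185);tr=r(133.25,252.6,.185);print('tips',tl,tr,np.linalg.norm(tl-tr),'deg of y axis',np.degrees(np.arctan2(*(tl-tr)[[1,0]])))
pl=r(108.05,209,.194);pr=r(146.75,217.8,.194);print('plate',pl,pr,np.linalg.norm(pl-pr),np.degrees(np.arctan2(*(pl-pr)[[1,0]])))
print('tip depth',np.linalg.norm((tl+tr)/2-(pl+pr)/2))
print('proj tips scene',proj('scene',[tl,tr]))
a=r(360.5,218.1,.128);b=r(404.4,226.2,.128);print('dowel',a,b,(a+b)/2,np.linalg.norm(a-b),np.degrees(np.arctan2(*(a-b)[[1,0]])))
a=(a+b)/2
print('scene dowel mid',proj('scene',[a]))
```

```text
tips [0.42123657 0.40504791 0.185     ] [0.41007051 0.33807724 0.185     ] 0.06789514964337502 deg of y axis 80.53411007218104
plate [0.52494835 0.41022073 0.194     ] [0.50420872 0.30443859 0.194     ] 0.10779607873471425 78.90729892986178
tip depth 0.10034804663727
proj tips scene [[319.87475019 105.18029529]
 [303.98667736 110.38833408]]
dowel [ 0.52367017 -0.28328176  0.128     ] [ 0.50435199 -0.40686447  0.128     ] [ 0.51401108 -0.34507311  0.128     ] 0.12508348998571397 81.11554587414086
scene dowel mid [[145.33742049 233.33086361]]
```

```bash
python3 -m pendant '[{"fingers":85,"delta_pos":[0,0,0],"angular":[0,0,0]},{"fingers":85,"delta_pos":[0,0,0],"angular":[0,0,0]},{"fingers":85,"delta_pos":[0,0,0],"angular":[0,0,0]},{"fingers":85,"delta_pos":[0,0,-25],"angular":[0,0,0]},{"fingers":85,"delta_pos":[0,0,-45],"angular":[0,0,0]},{"fingers":85,"delta_pos":[0,0,-50],"angular":[0,0,0]},{"fingers":85,"delta_pos":[-20,-20,-10],"angular":[0,0,0]},{"fingers":85,"delta_pos":[-40,-25,0],"angular":[0,0,0]},{"fingers":85,"delta_pos":[-40,-25,0],"angular":[0,0,0]},{"fingers":85,"delta_pos":[-40,-25,0],"angular":[0,0,0]},{"fingers":85,"delta_pos":[-40,-20,0],"angular":[0,0,0]},{"fingers":85,"delta_pos":[-30,-15,0],"angular":[0,0,0]}]'
python3 -m pendant '[{"fingers":85,"delta_pos":[0,0,0],"angular":[0,0,0.1]},{"fingers":85,"delta_pos":[0,0,0],"angular":[0,0,0.111]},{"fingers":85,"delta_pos":[0,0,0],"angular":[0,0,0]},{"fingers":85,"delta_pos":[0,0,0],"angular":[0,0,0]}]'
python3 - <<'E'
from h import *
plan((.514,-.345,.106,-8.9))
a=env.read_camera('scene');b=env.read_camera('top');cv2.imwrite('pics/scene8.png',a);cv2.imwrite('pics/top8.png',b)
c=np.zeros((600,800,3),np.uint8)
crop(b,190,160,350,205,5,'x.png');x=cv2.imread('pics/x.png');c[:225]=x
crop(a,180,140,332,280,2.6,'x.png');x=cv2.imread('pics/x.png');c[230:230+x.shape[0],:x.shape[1]]=x[:370]
crop(a,90,190,190,280,4,'x.png');x=cv2.imread('pics/x.png');c[230:590,400:]=x[:360]
cv2.imwrite('pics/m8.png',c)
E
```

```text
clock: 38.25
tcp_pos: [0.5177, -0.3419, 0.1814]
orientation: [0.0, 0.688, 0.725, -0.0]
wrist_force: [-0.0, -0.5, -0.1]
finger_gap: 0.0851
clock: 38.65
tcp_pos: [0.519, -0.3394, 0.1812]
orientation: [-0.0, 0.76, 0.65, -0.0]
wrist_force: [0.9, -0.4, -0.1]
finger_gap: 0.085
t 38.6 tcp [ 519.  -339.4  181.2] yaw -8.84 tilt(mrad) [-0. -0.] gap 85.0 F [ 0.9 -0.4 -0.1]
  turn az 0.001  shift [-6.3 -4.1 75.2]
```

View pics/m8.png

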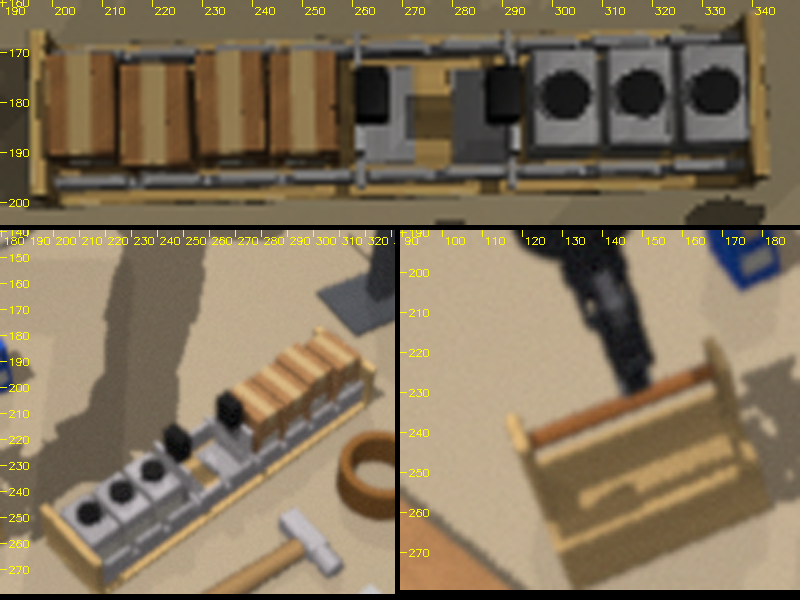

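```bash
python3 -m pendant '[{"fingers":85,"delta_pos":[-6,-4,15],"angular":[0,0,0]},{"fingers":85,"delta_pos":[0,0,0],"angular":[0,0,0]},{"fingers":85,"delta_pos":[0,0,30],"angular":[0,0,0]},{"fingers":85,"delta_pos":[0,0,20],"angular":[0,0,0]},{"fingers":85,"delta_pos":[0,0,11],"angular":[0,0,0]},{"fingers":85,"delta_pos":[0,0,0],"angular":[0,0,0]},{"fingers":5,"delta_pos":[0,0,0],"angular":[0,0,0]},{"fingers":5,"delta_pos":[0,0,0],"angular":[0,0,0]},{"fingers":5,"delta_pos":[0,0,0],"angular":[0,0,0]},{"fingers":5,"delta_pos":[0,0,0],"angular":[0,0,0]},{"fingers":5,"delta_pos":[0,0,0],"angular":[0,0,0]},{"fingers":5,"delta_pos":[0,0,0],"angular":[0,0,0]}]' 60
python3 -m pendant '[{"fingers":5,"delta_pos":[0,0,0],"angular":[0,0,0]},{"fingers":5,"delta_pos":[0,0,0],"angular":[0,0,0]}]'
python3 -m pendant '[{"fingers":5,"delta_pos":[0,0,-10],"angular":[0,0,0]},{"fingers":5,"delta_pos":[0,0,-20],"angular":[0,0,0]},{"fingers":5,"delta_pos":[0,0,-35],"angular":[0,0,0]},{"fingers":5,"delta_pos":[0,0,-35],"angular":[0,0,0]},{"fingers":5,"delta_pos":[0,0,-35],"angular":[0,0,0]},{"fingers":5,"delta_pos":[0,0,0],"angular":[0,0,0]},{"fingers":5,"delta_pos":[0,0,0],"angular":[0,0,0]}]'
python3 - <<'E'
from h import *
a=np.radians(-9.3);X=np.array([np.cos(a),np.sin(a)]);s=np.array([.4413,.3673]);p=s-.085*X;print(s,p)
plan((*p,.24,-9.3),(*s,.19,-9.3))
E
```

```text
clock: 39.95
tcp_pos: [0.5139, -0.3449, 0.1059]
orientation: [0.0, 0.76, 0.649, -0.0]
wrist_force: [-2.2, 0.7, 3.1]
finger_gap: 0.0121
clock: 40.15
tcp_pos: [0.5139, -0.3449, 0.1059]
orientation: [0.0, 0.76, 0.649, -0.0]
wrist_force: [-3.1, 1.1, 6.5]
finger_gap: 0.0124
clock: 40.85
tcp_pos: [0.5144, -0.3448, 0.2404]
orientation: [0.001, 0.76, 0.65, 0.0]
wrist_force: [0.4, 0.1, -4.2]
finger_gap: 0.0121
[0.4413 0.3673] [0.35741726 0.38103632]
t 40.9 tcp [ 514.4 -344.8  240.4] yaw -8.99 tilt(mrad) [ 0.9 -0.6] gap 12.1 F [ 0.4  0.1 -4.2]
  turn az 0.005  shift [ 6.910e+02 -2.723e+02  4.000e-01]
  turn az -0.000  shift [ 0. 85. 50.]
```

```bash
python3 -m pendant '[{"fingers":5,"delta_pos":[20,-9,0],"angular":[0,0,0.005]},{"fingers":5,"delta_pos":[34,-16,0],"angular":[0,0,0]},{"fingers":5,"delta_pos":[34,-16,0],"angular":[0,0,0]},{"fingers":5,"delta_pos":[34,-16,0],"angular":[0,0,0]},{"fingers":5,"delta_pos":[34,-16,0],"angular":[0,0,0]},{"fingers":5,"delta_pos":[34,-16,0],"angular":[0,0,0]},{"fingers":5,"delta_pos":[34,-16,0],"angular":[0,0,0]},{"fingers":5,"delta_pos":[34,-16,0],"angular":[0,0,0]},{"fingers":5,"delta_pos":[34,-16,0],"angular":[0,0,0]},{"fingers":5,"delta_pos":[34,-16,0],"angular":[0,0,0]},{"fingers":5,"delta_pos":[34,-16,0],"angular":[0,0,0]},{"fingers":5,"delta_pos":[20,-9,0],"angular":[0,0,0]}]'
python3 -m pendant '[{"fingers":5,"delta_pos":[0,0,0],"angular":[0,0,0]},{"fingers":5,"delta_pos":[0,0,0],"angular":[0,0,0]}]'
python3 - <<'E'
from h import *
a=np.radians(-9.3);X=np.array([np.cos(a),np.sin(a)]);s=np.array([.4413,.3673]);p=s-.085*X
plan((*p,.24,-9.3),(*s,.19,-9.3))
E
```

```text
clock: 42.05
tcp_pos: [0.3967, 0.0613, 0.238]
orientation: [-0.002, 0.761, 0.648, -0.001]
wrist_force: [0.4, 0.3, -4.1]
finger_gap: 0.0115
clock: 42.25
tcp_pos: [0.3985, 0.0593, 0.2387]
orientation: [-0.001, 0.761, 0.648, -0.001]
wrist_force: [0.6, 0.2, -5.0]
finger_gap: 0.012
t 42.2 tcp [398.5  59.3 238.7] yaw -9.19 tilt(mrad) [-2.8 -0.3] gap 12.0 F [ 0.6  0.2 -5. ]
  turn az 0.002  shift [310.9 -92.5  -1.3]
  turn az -0.000  shift [ 0. 85. 50.]
```

```bash
python3 -m pendant '[{"fingers":5,"delta_pos":[20,-12,0],"angular":[0,0,0.002]},{"fingers":5,"delta_pos":[34,-20,0],"angular":[0,0,0]},{"fingers":5,"delta_pos":[34,-20,0],"angular":[0,0,0]},{"fingers":5,"delta_pos":[34,-20,0],"angular":[0,0,0]},{"fingers":5,"delta_pos":[34,-20,0],"angular":[0,0,0]},{"fingers":5,"delta_pos":[34,0,0],"angular":[0,0,0]},{"fingers":5,"delta_pos":[34,0,0],"angular":[0,0,0]},{"fingers":5,"delta_pos":[34,0,0],"angular":[0,0,0]},{"fingers":5,"delta_pos":[30,0,0],"angular":[0,0,0]},{"fingers":5,"delta_pos":[23,0,0],"angular":[0,0,0]},{"fingers":5,"delta_pos":[0,0,25],"angular":[0,0,0]},{"fingers":5,"delta_pos":[0,0,22],"angular":[0,0,0]}]'
python3 -m pendant '[{"fingers":5,"delta_pos":[0,0,0],"angular":[0,0,0]},{"fingers":5,"delta_pos":[0,0,0],"angular":[0,0,0]},{"fingers":5,"delta_pos":[0,0,0],"angular":[0,0,0]}]'
python3 - <<'E'
from h import *
a=np.radians(-9.3);X=np.array([np.cos(a),np.sin(a)]);s=np.array([.4413,.3673]);p=s-.085*X
plan((*p,.191,-9.3),(*s,.191,-9.3))
a=env.read_camera('scene');b=env.read_camera('top')
c=np.zeros((600,800,3),np.uint8)
crop(b,60,180,190,300,4.2,'x.png');x=cv2.imread('pics/x.png');c[:x.shape[0],:400]=x[:,:400]
crop(a,260,60,360,190,4,'x.png');x=cv2.imread('pics/x.png');c[:x.shape[0],400:400+x.shape[1]]=x
cv2.imwrite('pics/m9.png',c)
E
```

```text
clock: 43.45
tcp_pos: [0.3607, 0.3807, 0.1913]
orientation: [0.0, 0.763, 0.647, -0.001]
wrist_force: [-0.3, -0.1, -3.6]
finger_gap: 0.012
clock: 43.75
tcp_pos: [0.3605, 0.3807, 0.1941]
orientation: [0.0, 0.763, 0.646, 0.001]
wrist_force: [0.8, 0.2, -3.2]
finger_gap: 0.0119
t 43.8 tcp [360.5 380.7 194.1] yaw -9.46 tilt(mrad) [1.  0.6] gap 11.9 F [ 0.8  0.2 -3.2]
  turn az -0.003  shift [-0.2 -3.1  3.1]
  turn az -0.000  shift [ 0. 85. -0.]
```

View pics/m9.png

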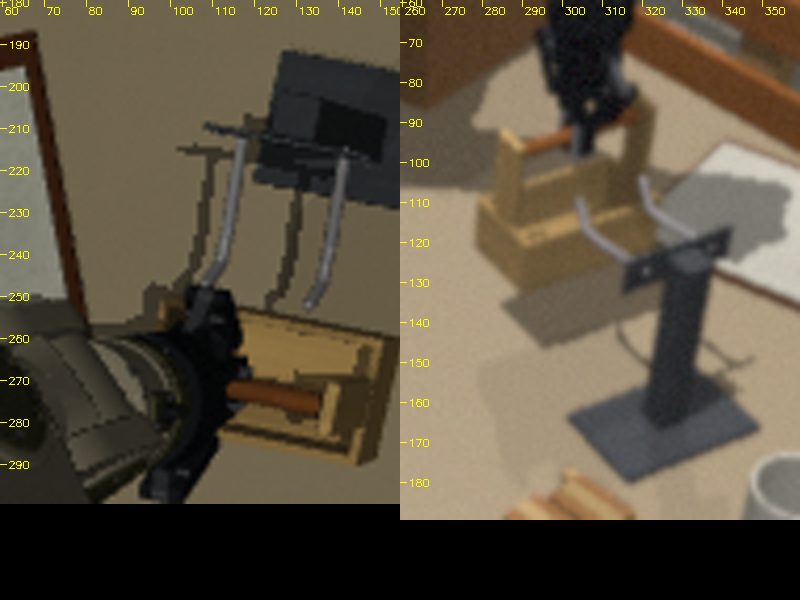

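```bash
python3 -m pendant '[{"fingers":5,"delta_pos":[0,8,0],"angular":[0,0,0]},{"fingers":5,"delta_pos":[0,15,0],"angular":[0,0,0]},{"fingers":5,"delta_pos":[0,20,0],"angular":[0,0,0]},{"fingers":5,"delta_pos":[0,20,0],"angular":[0,0,0]},{"fingers":5,"delta_pos":[0,13,0],"angular":[0,0,0]},{"fingers":5,"delta_pos":[0,6,0],"angular":[0,0,0]},{"fingers":5,"delta_pos":[0,0,0],"angular":[0,0,0]},{"fingers":5,"delta_pos":[0,0,0],"angular":[0,0,0]},{"fingers":5,"delta_pos":[0,0,0],"angular":[0,0,0]}]'
python3 - <<'E'
from h import *
plan((.4413,.3673,.157,-9.3))
E
```

```text
clock: 44.75
tcp_pos: [0.4397, 0.3675, 0.1932]
orientation: [-0.0, 0.762, 0.647, -0.0]
wrist_force: [-0.1, -0.3, -3.7]
finger_gap: 0.0122
t 44.8 tcp [439.7 367.5 193.2] yaw -9.36 tilt(mrad) [-0.6 -0.2] gap 12.2 F [-0.1 -0.3 -3.7]
  turn az -0.001  shift [ 0.1  1.7 36.2]
```

```bash
python3 -m pendant '[{"fingers":5,"delta_pos":[0,1,10],"angular":[0,0,0]},{"fingers":5,"delta_pos":[0,0,10],"angular":[0,0,0]},{"fingers":5,"delta_pos":[0,0,7],"angular":[0,0,0]},{"fingers":5,"delta_pos":[0,0,4],"angular":[0,0,0]},{"fingers":5,"delta_pos":[0,0,3],"angular":[0,0,0]},{"fingers":5,"delta_pos":[0,0,2],"angular":[0,0,0]},{"fingers":5,"delta_pos":[0,0,0],"angular":[0,0,0]},{"fingers":5,"delta_pos":[0,0,0],"angular":[0,0,0]}]'
python3 - <<'E'
from h import *
plan((.4413,.3673,.157,-9.3))
a=env.read_camera('scene');b=env.read_camera('top')
c=np.zeros((600,800,3),np.uint8)
crop(b,70,170,190,290,3.3,'x.png');x=cv2.imread('pics/x.png');c[:x.shape[0],:x.shape[1]]=x
crop(a,270,70,370,190,4,'x.png');x=cv2.imread('pics/x.png');c[:x.shape[0],400:400+x.shape[1]]=x
cv2.imwrite('pics/m10.png',c)
E
```

```text
clock: 45.55
tcp_pos: [0.4416, 0.3673, 0.1575]
orientation: [0.0, 0.763, 0.647, 0.0]
wrist_force: [0.2, 0.0, -3.7]
finger_gap: 0.012
t 45.5 tcp [441.6 367.3 157.5] yaw -9.40 tilt(mrad) [0.4 0.1] gap 12.0 F [ 0.2  0.  -3.7]
  turn az -0.002  shift [-0.1 -0.3  0.5]
```

View pics/m10.png

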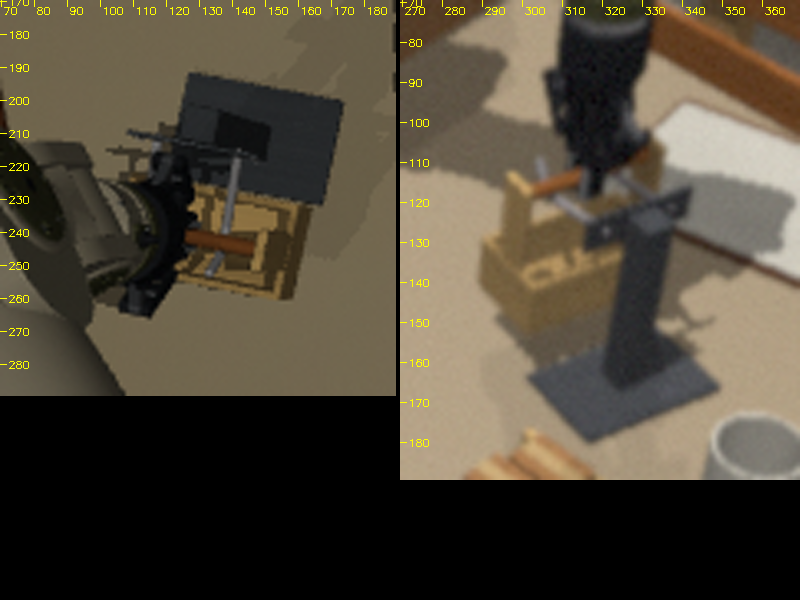

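```bash
for i in 1 2; do :; done
python3 -m pendant '[{"fingers":5,"delta_pos":[0,0,1.5],"angular":[0,0,0]},{"fingers":5,"delta_pos":[0,0,0],"angular":[0,0,0]}]'
python3 -m pendant '[{"fingers":5,"delta_pos":[0,0,1.5],"angular":[0,0,0]},{"fingers":5,"delta_pos":[0,0,0],"angular":[0,0,0]}]'
```

```text
clock: 45.85
tcp_pos: [0.4418, 0.3674, 0.1563]
orientation: [0.0, 0.763, 0.647, 0.001]
wrist_force: [0.1, 0.3, -1.4]
finger_gap: 0.0122
clock: 46.05
tcp_pos: [0.4419, 0.3675, 0.156]
orientation: [0.0, 0.763, 0.647, 0.001]
wrist_force: [-1.8, -1.9, 6.1]
finger_gap: 0.012
```

```bash
python3 -m pendant '[{"fingers":50,"delta_pos":[0,0,-1],"angular":[0,0,0]},{"fingers":50,"delta_pos":[0,0,0],"angular":[0,0,0]},{"fingers":50,"delta_pos":[0,0,0],"angular":[0,0,0]},{"fingers":50,"delta_pos":[0,0,0],"angular":[0,0,0]},{"fingers":50,"delta_pos":[0,0,-5],"angular":[0,0,0]},{"fingers":50,"delta_pos":[0,0,-15],"angular":[0,0,0]},{"fingers":50,"delta_pos":[0,0,-30],"angular":[0,0,0]},{"fingers":50,"delta_pos":[0,0,-40],"angular":[0,0,0]},{"fingers":50,"delta_pos":[0,-35,-20],"angular":[0,0,0]},{"fingers":50,"delta_pos":[-40,-30,0],"angular":[0,0,0]},{"fingers":50,"delta_pos":[-45,0,0],"angular":[0,0,0]},{"fingers":50,"delta_pos":[-45,0,0],"angular":[0,0,0]}]'
python3 -m pendant '[{"fingers":50,"delta_pos":[-45,0,0],"angular":[0,0,0]},{"fingers":50,"delta_pos":[-45,0,0],"angular":[0,0,0]},{"fingers":50,"delta_pos":[-45,0,0],"angular":[0,0,0]},{"fingers":50,"delta_pos":[-45,0,0],"angular":[0,0,0]},{"fingers":50,"delta_pos":[-30,0,0],"angular":[0,0,0]},{"fingers":50,"delta_pos":[0,0,0],"angular":[0,0,0]},{"fingers":50,"delta_pos":[0,0,0],"angular":[0,0,0]},{"fingers":50,"delta_pos":[0,0,0],"angular":[0,0,0]},{"fingers":50,"delta_pos":[0,0,0],"angular":[0,0,0]},{"fingers":50,"delta_pos":[0,0,0],"angular":[0,0,0]}]'
python3 - <<'E'
from h import *
plan()
a=env.read_camera('scene');b=env.read_camera('top');cv2.imwrite('pics/scene11.png',a);cv2.imwrite('pics/top11.png',b)
c=np.zeros((600,800,3),np.uint8)
crop(b,90,130,350,290,3.05,'x.png');x=cv2.imread('pics/x.png')[:290];c[:290,:793]=x[:,:800]
crop(a,180,90,390,285,1.85,'x.png');x=cv2.imread('pics/x.png')[:305];x=cv2.resize(a[60:290,170:390],None,fx=1.33,fy=1.33,interpolation=cv2.INTER_CUBIC);c[295:295+x.shape[0],:x.shape[1]]=x[:305]
x=cv2.resize(a[80:180,260:390],None,fx=3,fy=3,interpolation=cv2.INTER_CUBIC);c[295:595,400:790]=x
cv2.imwrite('pics/m11.png',c)
E
```

```text
clock: 47.25
tcp_pos: [0.355, 0.2489, 0.2658]
orientation: [0.0, 0.762, 0.648, 0.001]
wrist_force: [0.9, -1.4, 1.0]
finger_gap: 0.0499
clock: 48.25
tcp_pos: [0.3218, 0.0432, 0.2652]
orientation: [-0.0, 0.762, 0.648, -0.0]
wrist_force: [0.9, 0.5, 0.9]
finger_gap: 0.0501
t 48.2 tcp [321.8  43.2 265.2] yaw -9.26 tilt(mrad) [-0.3  0. ] gap 50.1 F [0.9 0.5 0.9]
```

View pics/m11.png

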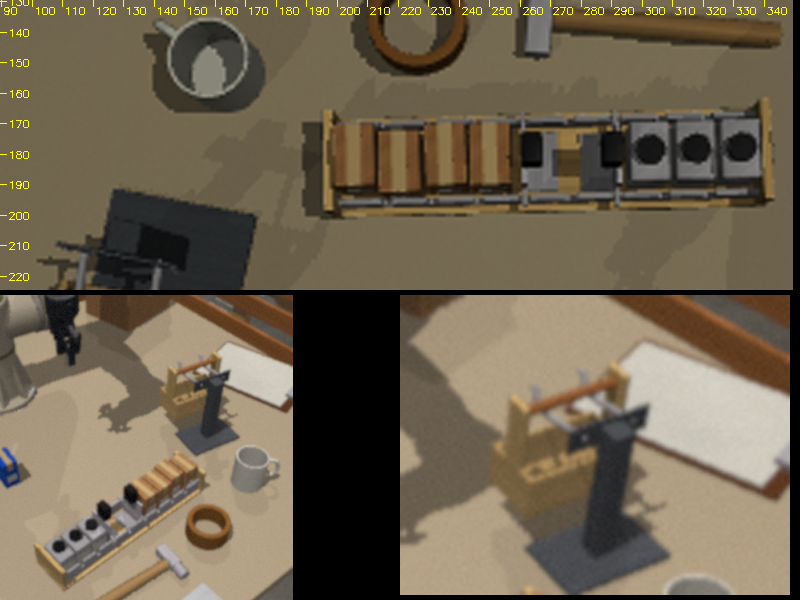

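```bash
python3 -m pendant '[{"fingers":50,"delta_pos":[0,0,0],"angular":[0,0,0]},{"fingers":50,"delta_pos":[0,0,0],"angular":[0,0,0]},{"fingers":50,"delta_pos":[0,0,0],"angular":[0,0,0]},{"fingers":50,"delta_pos":[0,0,0],"angular":[0,0,0]},{"fingers":50,"delta_pos":[0,0,0],"angular":[0,0,0]},{"fingers":50,"delta_pos":[0,0,0],"angular":[0,0,0]},{"fingers":50,"delta_pos":[0,0,0],"angular":[0,0,0]},{"fingers":50,"delta_pos":[0,0,0],"angular":[0,0,0]},{"fingers":50,"delta_pos":[0,0,0],"angular":[0,0,0]},{"fingers":50,"delta_pos":[0,0,0],"angular":[0,0,0]}]'
python3 - <<'E'
from h import *
a=env.read_camera('scene').astype(int);b=env.read_camera('top').astype(int)
d=np.abs(a-cv2.imread('pics/scene11.png')).max(2);e=np.abs(b-cv2.imread('pics/top11.png')).max(2)
print((d>40).sum(),(e>40).sum(),np.argwhere(d>40)[:5].tolist())
print(env.hand_in())
E
```

```text
clock: 49.35
tcp_pos: [0.3218, 0.0424, 0.2653]
orientation: [0.0, 0.763, 0.647, -0.0]
wrist_force: [0.3, -0.1, -0.3]
finger_gap: 0.0501
0 130 []
the job is handed in; nothing more can be done
None
```

The delivery is put away and the job was handed in at about 49 s of robot time; no verdict came back.

- **Left row:** The left stop is in the 4th notches from the left, and all four cartons stand between it and its end board.
- **Right row:** The right stop is in the 3rd notches from the right, and all three tins stand between it and its end board.
- **Seating:** Each stop came down to the same gripper height it had before I lifted it, so both are fully home.
- **Tote:** It hangs by its handle across both prongs. It took the load with the handle's middle about 175 mm above the bench, against 176 mm expected.
- **Bystanders:** I did not touch the tape, hammer, mug or blue carton.

**Last checks:**
- The final pictures showed both rows upright and square. One carton sits about 2–3 mm off the rack's centre line, clear of the rails.
- After a one-second wait with the arm clear, the side camera showed no change. The top camera had 130 differing pixels; I did not look into where they were before handing in.
- I saw no knocked item during the run. The wrist force readings between moves stayed under about 11 N.

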